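# Restock the spice drawer and book it in

## Task

Restock the spice drawer: move every red-lidded jar from the cutting board into the open drawer, one to a compartment, each set down gently and standing upright, then push the drawer fully home, without slamming it, until its catch holds it. Once it is shut, book the refill: take the barcode scanner from its cradle, aim its beam at the label on top of the cabinet, hold it steady there for about two seconds, and lay the scanner back in the cradle the way it lay. Leave the steamer, the ladle and the saucer alone.

Things in the scene. Friction and masses are not known exactly. Their poses are not given: they have to be found in the camera images.
- jar1_mid (a point): Centre (half-way up) of a glass spice jar with a red screw-top lid: an upright cylinder 54 mm across and 72 mm high overall, heavy at its thick glass base, the lid its top 17 mm, about 0.15 kg; jars of different spices are all alike in shape. At the start it stands on the cutting board; z axis up along the jar. Two to four jars are present.
- jar2_mid (a point): Centre of another such jar, the same as jar1.
- jar3_mid (a point): Centre of another such jar, the same as jar1.
- jar4_mid (a point): Centre of another such jar, the same as jar1.
- board: Slim acacia cutting board, fixed, 300 (x) by 220 (y) by 12 mm thick; origin at the centre of its underside.
- label (a point): Centre of the printed barcode label (40 by 60 mm) on the flat top of the cabinet, 120 mm above the worktop. Axes are the cabinet's: x points from the cabinet's front to its back, z up. The cabinet is a fixed painted carcass 225 deep (x) by 212 wide (y) by 120 mm high; the label lies 40 mm behind the carcass's front edge, mid-width.
- spice_drawer (a joint): How far the drawer is open, m: 0 is fully home against its stop, 0.17 its limit; it opens towards the cabinet's -x and starts 0.15 to 0.165 open. It runs on full-extension runners with about 2 N of friction. A sprung ball catch at the back resists between about 14 and 8 mm with some 5 N more, pushes the drawer out again if let go there, and snaps it home and holds it once it is past about 4 mm.
- drawer_floor (a point): Centre of the drawer's inner floor, moving with the drawer; axes as the cabinet's; 21 mm above the worktop. Thin walls 4 mm thick split the drawer into 2 by 2 compartments, each 76 (x) by 84 mm (y), centred at x = +-40 mm and y = +-44 mm from here; outer walls and inner dividers are 34 mm high above the floor. With the drawer open all four compartments are clear of the carcass.
- drawer_front (a point): Middle of the outer face of the drawer's front panel, 62 mm above the worktop, moving with the drawer; x axis points into the cabinet, the way to push. The panel is acacia, flat, 16 mm thick and 204 mm wide, from 4 to 104 mm above the worktop, with a finger notch 70 mm wide and 22 mm deep in the middle of its upper edge. It stands 16 mm proud of the carcass when home; its outer face lies 98 mm in front of drawer_floor. It may be pushed anywhere.
- scanner_grip (a point): Middle of the handle of a black stick-type barcode scanner, 0.16 kg, half-way up the handle, near the centre of mass. The handle is a bar 125 long (x, from 80 mm behind to 45 mm ahead of here), 32 wide (y) and 22 mm thick (z); the head at its +x end is 60 mm wide and turned down 60 degrees. Level on its cradle at the start, z up.
- scanner_window (a point): Middle of the red window in the scanner's head, where the beam leaves: 65.5 mm ahead (+x) of scanner_grip and 16 mm below it in the handle's axes. This point's own x axis is the beam: it points forward and down, 60 degrees below the handle's x axis; y as the handle's y. The scanner is always on and reads a label 40 to 140 mm from the window, when the beam falls within 15 mm of the label's centre and no more than 45 degrees off square to it.
- cradle_seat (a point): Where scanner_grip lies when the scanner rests in its cradle, 41 mm above the worktop; x axis along the resting handle towards the head. The cradle is a fixed grey base plate 150 by 70 by 6 mm with two saddles (14 mm wide along x, 55 mm behind and 38 mm ahead of here), on which the handle lies with its underside 30 mm above the worktop between lips 42 mm apart and 10 mm high. Between the saddles the handle's sides are free.
- steamer: Bystander: aluminium steamer pot with stacked tiers, 200 mm across, 265 mm high; origin at the centre of its underside.
- ladle: Bystander: stainless ladle lying flat, 320 mm long; origin under its bowl (86 mm across), handle along its -x.
- saucer: Bystander: blue melamine saucer, 144 mm across, 20 mm high; origin at the centre of its underside.
Things that resemble listed ones, but are neither listed nor needed, are in the scene too. Leave any blue look-alike of the part that bears jar2_mid alone.

How it is judged:
By the outcome, as a careful person would: the job done as asked, in the order asked, and still so for the second after the job is handed in, with the robot touching nothing.
Of jar1, jar2, jar3, jar4 only 2 to 4 are there at a start; the rules pass over those that are not, and their reading is None.
At some moment in a run one of jar1, jar2, jar3, jar4 may be knocked a few centimetres aside while the robot is not near it.
It also fails if it takes over 210 s, if anything falls off the work surface, if the arm or the gripper's body presses on something with over 40 N, if the wrist force passes 120 N, or if a joint passes its speed limit or range.

## Robot

A 6-joint arm with a two-finger parallel gripper is mounted at the origin on the work surface. World frame = base frame: x ahead of the robot, y to its left, z up, the work surface at z = 0. Lengths are in m, angles in degrees, forces in N, time in s.
With the tool pointing down it reaches from about 0.35 to 0.975 m from the base axis. Payload 7.1 kg.
Tool frame: the origin (TCP) lies on the centre line of the jaws, within the pads' length; the fingertips stand 14 mm ahead of it and the grasp point (between the pads) lies 5 mm behind it; z points along the fingers, y is the direction in which the jaws open and shut (so a half turn about z gives the same grasp; the last joint's range is limited). The gripper opens to 88 mm and grips with 3 to 60 N. Pads are 20 mm wide; open, the fingers measure 115 mm over their backs; the gripper's body (75 mm by 178 mm) begins 61 mm behind the grasp point.
Start: joints at [-70.302, 24.242, 93.386, -0, 62.372, -1.089], TCP at [0.222, -0.584, 0.237] pointing down, gripper open.
Joint ranges: [-172.04, 172.04], [-51.8, 120.97], [4.93, 147.93], [-75.15, 255.16], [6.16, 154.13], [-145.62, 145.62]. Speed limits (degrees/s): [136.94, 136.94, 172.46, 180, 180, 180].

## Interface

Orientations are given as a 3x3 rotation matrix whose columns are the frame's x, y, z axes.
In Python, from rig import observe, imaging, job gives the robot as it stands. The module is installed in compiled form; this text tells all that it offers.
- The arm moves only by the shell command python3 -m inch 'ROWS' [FORCE]. ROWS is JSON, a list of rows, each a list of 3 entries, a list of its own where there are three numbers: the shift along the tool's x, y, z in m, then the turn, a rotation vector about the tool's x, y, z in degrees, then the opening, from 0 (shut) to 1 (fully open). In form: [[[tx, ty, tz], [wx, wy, wz], gripper], ...]. A call has 1 to 10 rows; each row shifts and turns the commanded pose from where the row before left it, along the tool's axes as they then stand; what a row does not reach is not made up. A row lasts 1/10 s, in which the tool goes at most 50 mm and 8.59 degrees, less where a joint would pass 70% of its speed; a pose out of reach is approached as far as the arm can. A call is refused whole if a number of a shift passes 0.05 or a number of a turn 8.59, either way. A call with a gripper value outside its range is refused whole. The fingers move at their own pace and stop on an object; FORCE is the grip in N (left out, the last holds). Time passes only in rows, so rows that do not move let the fingers close. It gives the time, the measured TCP pose, the force and the opening at its end, in the units of the state.
- observe(): the state, without advancing time (a new reading comes with each control period).
- imaging.grab_frame(name): name is "side" or "top"; returns a dict with "image" (420x560x3 uint8, red, green, blue), "mtx" (3x3 intrinsics, pixels), "position" and "attitude" of the camera in the world. Camera axes: x right, y up, looking along -z (the intrinsics and any distortion apply to the point x, -y, -z); pixel columns grow to the right and rows downward; lengths in m; the calibration is good to about 2 mm. A picture is of the moment at which its call begins. There is no depth.
- job.close_job(): hands the job in, once; it reports no verdict.
The state is a dict: "time_s": time; "joint_pos": joint angles; "qd": joint speeds; "tau": joint torques, N m; "eef_pos": TCP position; "ee_rot": TCP orientation; "contact_force": force on the tool from outside, world axes, zero at the start; "torque": the same for the moment, N m; "finger_gap": finger opening in m.
Only numpy, scipy, OpenCV 4.12 (cv2) and the standard library are available. Lean on these libraries where they do the work, as an engineer would, in place of code of your own. Each camera call takes 0.05 s, during which the arm holds its last target.

## Working session

There is one attempt and no reset: what is moved stays moved. The work goes in short steps, Python scripts to look and compute and a shell command to move; the robot and the scene stay as the last step left them, time stands still between calls to the robot, and variables do not carry over. Pictures are saved under pics/ and viewed, and the job is handed in when it is done.

```bash
mkdir -p pics; ls; python3 - <<'E'
from rig import observe, imaging
import cv2
for n in("side","top"):
    f=imaging.grab_frame(n); cv2.imwrite(f"pics/{n}0.png",f["image"][:,:,::-1])
    print(n,{k:v for k,v in f.items() if k!="image"})
print(observe())
E
```

```text
pics
side {'mtx': array([[437.98928913,   0.        , 282.45623592],
       [  0.        , 437.98928913, 197.76746217],
       [  0.        ,   0.        ,   1.        ]]), 'position': array([-0.71502908,  0.36930289,  0.99413799]), 'attitude': array([[-0.21399978,  0.551576  , -0.80620594],
       [-0.97683011, -0.11859455,  0.1781524 ],
       [ 0.00265296,  0.8256508 ,  0.56417525]])}
top {'mtx': array([[390.14727204,   0.        , 281.675805  ],
       [  0.        , 390.14727204, 209.76498086],
       [  0.        ,   0.        ,   1.        ]]), 'position': array([0.37416808, 0.10040595, 1.1335231 ]), 'attitude': array([[-0.06335973,  0.97516858, -0.21220696],
       [-0.99797493, -0.0607125 ,  0.01897439],
       [ 0.00561961,  0.21297944,  0.97704052]])}
{'time_s': 0.1, 'joint_pos': array([-7.03035298e+01,  2.42802044e+01,  9.34279341e+01,  1.52766709e-03,
        6.23711967e+01, -1.08861908e+00]), 'qd': array([ 0.00842942, -0.07501336, -0.12223344,  0.04385197, -0.05117592,
        0.06066229]), 'tau': array([-3.57776810e-05, -5.45610166e+01, -2.74324107e+01,  6.44758763e-02,
        1.87130476e-02, -2.44123066e-05]), 'eef_pos': array([ 0.2216555 , -0.58385161,  0.23597172]), 'ee_rot': array([[ 9.34922463e-01,  3.54851787e-01, -4.44441434e-04],
       [ 3.54852062e-01, -9.34921544e-01,  1.31160640e-03],
       [ 4.99080026e-05, -1.38396124e-03, -9.99999041e-01]]), 'contact_force': array([-0.29466026,  0.39548092,  0.01791668]), 'torque': array([-0.01477431, -0.06301069,  0.00421354]), 'finger_gap': 0.08798022699989475}
```

View pics/side0.png

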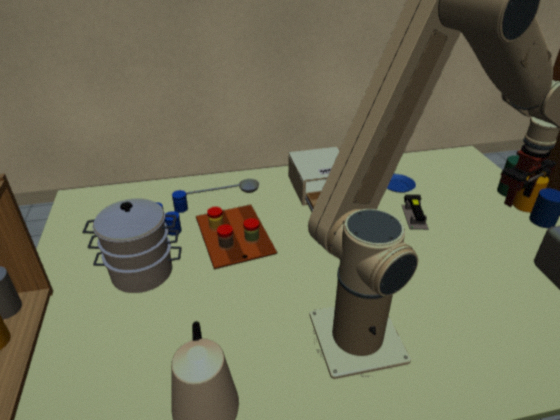

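View pics/top0.png

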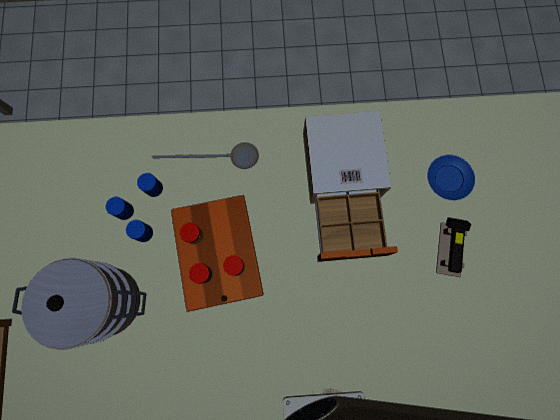

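Both views show three red-lidded jars: top view (190,232), (199,273), (233,265). The open drawer is near (352,225), the label at (350,176), and the scanner in its cradle near (456,245). Blue look-alikes are at the left. Next I measure.

```bash
cat > h.py <<'E'
import numpy as np, cv2
from rig import observe, imaging
def ray(f,u,v):
    K=f["mtx"]; d=np.array([(u-K[0,2])/K[0,0],-(v-K[1,2])/K[1,1],-1.]); d=f["attitude"]@d
    return f["position"],d
def onz(f,u,v,z):
    p,d=ray(f,u,v); return p+d*(z-p[2])/d[2]
def proj(f,P):
    c=f["attitude"].T@(np.asarray(P)-f["position"]); K=f["mtx"]
    return K[0,0]*c[0]/-c[2]+K[0,2], K[1,1]*-c[1]/-c[2]+K[1,2]
def jars(f,z=0.084):
    im=f["image"]; hsv=cv2.cvtColor(im,cv2.COLOR_RGB2HSV)
    m=(((hsv[...,0]<4)|(hsv[...,0]>176))&(hsv[...,1]>215)&(hsv[...,2]>90)).astype(np.uint8)*255
    m=cv2.morphologyEx(m,cv2.MORPH_OPEN,np.ones((3,3),np.uint8))
    n,l,s,c=cv2.connectedComponentsWithStats(m); out=[]
    for i in range(1,n):
        if 60<s[i,4]<1500: out.append((c[i].round(1),s[i].tolist(),onz(f,*c[i],z).round(4)))
    return out
def crop(f,u0,v0,u1,v1,k,name):
    cv2.imwrite(name,cv2.resize(f["image"][v0:v1,u0:u1,::-1],None,fx=k,fy=k,interpolation=cv2.INTER_CUBIC))
E
python3 - <<'E'
from h import *
t=imaging.grab_frame("top"); s=imaging.grab_frame("side")
for f in(t,s):
    for j in jars(f): print(j)
crop(t,290,100,410,270,4.5/1.3,"pics/cab.png"); crop(t,425,205,485,285,7,"pics/scan.png"); crop(t,165,185,270,315,4.5,"pics/jars.png")
E
```

```text
(array([189.3, 231.8]), [180, 223, 19, 19, 280], array([0.5565, 0.3343, 0.084 ]))
(array([232.6, 264.9]), [224, 256, 19, 19, 274], array([0.46  , 0.2204, 0.084 ]))
(array([198.7, 272.9]), [190, 263, 19, 20, 285], array([0.4446, 0.3109, 0.084 ]))
(array([214.4, 211.5]), [208, 208, 14, 8, 89], array([0.5524, 0.3342, 0.084 ]))
(array([250.7, 223. ]), [244, 219, 14, 9, 111], array([0.4598, 0.22  , 0.084 ]))
(array([224.5, 229.4]), [218, 225, 14, 10, 120], array([0.4436, 0.3105, 0.084 ]))
```

```bash
python3 -c "
import cv2,numpy as np
a=[cv2.imread(f'pics/{n}.png') for n in('cab','jars')]
print([x.shape for x in a])"
```

```text
[(588, 415, 3), (585, 472, 3)]
```

View pics/cab.png

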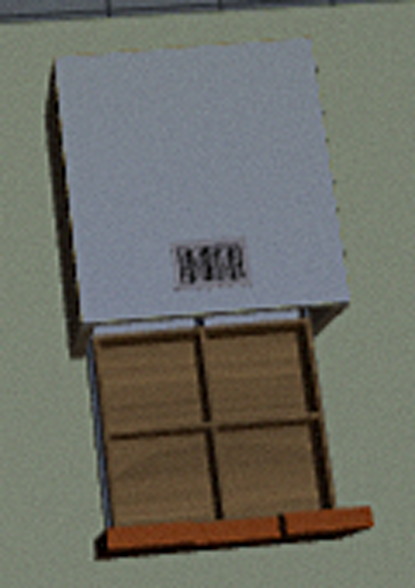

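View pics/scan.png

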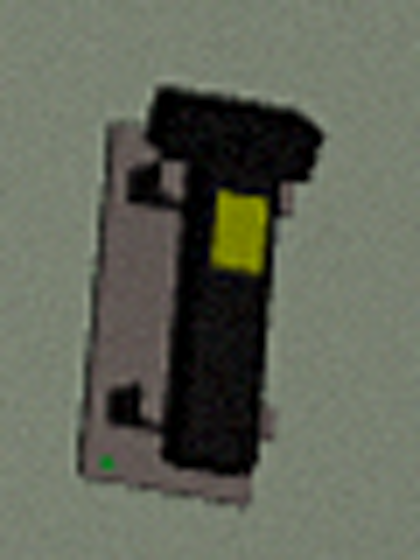

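View pics/jars.png

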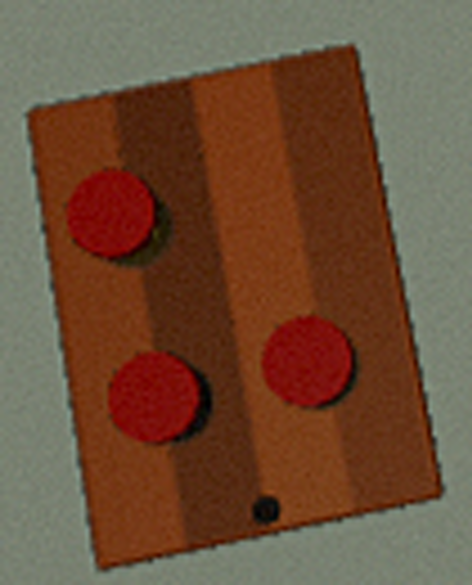

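```bash
python3 - <<'E'
from h import *
f=imaging.grab_frame("top")
np.set_printoptions(precision=4,suppress=True)
c=lambda pts,z,o=(290,100),k=4.5/1.3:np.array([onz(f,o[0]+(a+.5)/k-.5,o[1]+(b+.5)/k-.5,z) for a,b in pts])
R=c([(57,58),(310,40),(349,302),(82,322)],.12); print("roof BL BR FR FL\n",R[:,:2])
e=[R[0]-R[3],R[1]-R[2]];w=[R[3]-R[2],R[0]-R[1]]
print([np.linalg.norm(v) for v in e+w],[np.degrees(np.arctan2(v[1],v[0])) for v in e],[np.degrees(np.arctan2(-v[0],v[1])) for v in w])
print("label",c([(210,264)],.12), "labelcorners",c([(176,243),(246,240),(251,283),(176,290)],.12)[:,:2])
D=c([(208,425),(93,340),(308,322),(320,415),(201,337),(214,522),(110,433)],.055); print("cross,BL,BR,midR,midB,midF,midL\n",D[:,:2])
print("front panel top outer",c([(100,550),(371,522),(109,527),(370,508)],.104)[:,:2])
s=lambda p,z:c(p,z,(425,205),7)
P=s([(108,122),(82,472),(247,503)],.006);print("plate FL RL RR",P[:,:2],np.linalg.norm(P[0]-P[1]),np.linalg.norm(P[1]-P[2]),np.degrees(np.arctan2(*(P[0]-P[1])[1::-1])))
print("lips L",s([(145,175),(125,395)],.04)[:,:2]); print("yellow",s([(239,232)],.052)[:,:2])
print("handle top RR, FR(at head), RL",s([(253,472),(272,190),(163,462),(190,185)],.052)[:,:2])
im=f["image"][205:285,425:485].astype(int)
m=((im[...,0]>100)&(im[...,1]>100)&(im[...,2]<60)).astype(np.uint8)
v,u=np.nonzero(m);print("yellow mask",onz(f,u.mean()+425,v.mean()+205,.052),m.sum())
r=cv2.minAreaRect(np.argwhere(m)[:,::-1].astype(np.float32));print(r)
E
```

```text
roof BL BR FR FL
 [[ 0.8577 -0.0047]
 [ 0.8609 -0.2116]
 [ 0.6391 -0.2162]
 [ 0.6359 -0.0071]]
[np.float64(0.22174808618144762), np.float64(0.22188874613450843), np.float64(0.20910382910069628), np.float64(0.20691316668126125)] [np.float64(0.622391855136594), np.float64(1.1882328841442624)] [np.float64(0.8699717219690072), np.float64(0.9085468623146843)]
label [[ 0.6765 -0.1111  0.12  ]] labelcorners [[ 0.6953 -0.0861]
 [ 0.6944 -0.1414]
 [ 0.6591 -0.1415]
 [ 0.6571 -0.0824]]
cross,BL,BR,midR,midB,midF,midL
 [[ 0.5602 -0.1093]
 [ 0.6369 -0.0218]
 [ 0.6411 -0.2005]
 [ 0.5627 -0.2012]
 [ 0.6339 -0.1109]
 [ 0.4813 -0.1061]
 [ 0.5586 -0.0292]]
front panel top outer [[ 0.4607 -0.008 ]
 [ 0.4689 -0.2166]
 [ 0.4777 -0.0164]
 [ 0.4797 -0.2172]]
plate FL RL RR [[ 0.5533 -0.3845]
 [ 0.4094 -0.352 ]
 [ 0.3927 -0.4176]] 0.1474825095600792 0.06764488582890173 -12.71484201488469
lips L [[ 0.5252 -0.3816]
 [ 0.4375 -0.36  ]]
yellow [[ 0.4983 -0.4104]]
handle top RR, FR(at head), RL [[ 0.4037 -0.4007]
 [ 0.5143 -0.4264]
 [ 0.4098 -0.366 ]
 [ 0.5184 -0.3938]]
yellow mask [ 0.4989 -0.4109  0.052 ] 67
((34.0, 33.0), (10.0, 6.0), 90.0)
```

```bash
python3 - <<'E'
from h import *
f=imaging.grab_frame("top");s=imaging.grab_frame("side")
print("pot lid knob top",onz(f,55,303,.265)); print("rim right", onz(f,110,300,.24), onz(f,138,292,.02),onz(f,146,300,.18))
print("side base",onz(s,140,287,0),onz(s,172,262,0)); print("ladle bowl",onz(f,245,155,.0),"kettle?",)
p=np.array([.485,-.404,.052]);x=np.array([.972,-.233,0]);y=np.array([.233,.972,0])
print([np.round(proj(s,p+a*x+b*y)) for a,b in((-.08,.016),(-.08,-.016),(.045,-.016),(.045,.016))])
crop(s,385,180,445,240,9,"pics/scanside.png")
E
```

```text
pot lid knob top [0.38762642 0.58499772 0.265     ]
rim right [0.38680146 0.47752719 0.24      ] [0.40678465 0.49333242 0.02      ] [0.38223511 0.41766036 0.18      ]
side base [0.32003479 0.59127891 0.        ] [4.14411774e-01 4.93345423e-01 1.11022302e-16]
ladle bowl [0.79884477 0.17972979 0.        ] kettle?
[array([416., 217.]), array([425., 217.]), array([417., 198.]), array([408., 197.])]
```

```bash
python3 -m inch '[[[0.01,0,0],[0,0,6.9],0.8],[[0.02,0,0],[0,0,6.9],0.8],[[0.03,0,0],[0,0,6.9],0.8],[[0.03,-0.03,0],[0,0,0],0.8],[[0.03,-0.045,0],[0,0,0],0.8],[[0.03,-0.045,0],[0,0,0],0.8],[[0.03,-0.045,0],[0,0,0],0.8],[[0.02,-0.045,0],[0,0,0],0.8],[[0.01,-0.045,0],[0,0,0],0.8],[[0.01,-0.045,0],[0,0,0],0.8]]' 15
```

```text
time_s: 1.35
eef_pos: [0.4336, -0.2804, 0.2367]
ee_rot: [[1.0, 0.002, 0.0], [0.002, -1.0, -0.0], [0.0, 0.0, -1.0]]
contact_force: [1.1, -0.6, 0.1]
finger_gap: 0.0703
```

View pics/scanside.png

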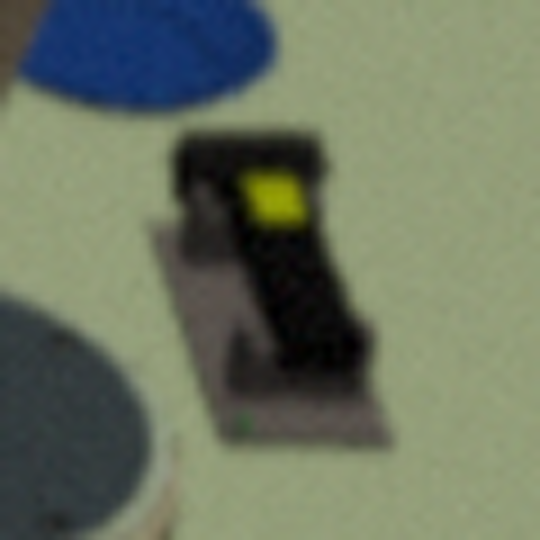

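```bash
python3 -m inch '[[[0.003,-0.05,0],[0,0,0],0.8],[[0.003,-0.05,0],[0,0,0],0.8],[[0.003,-0.05,0],[0,0,0],0.8],[[0.003,-0.05,0],[0,0,0],0.8],[[0.003,-0.05,0],[0,0,0],0.8],[[0.003,-0.05,0],[0,0,0],0.8],[[0.003,-0.05,0],[0,0,0],0.8],[[0.003,-0.05,0],[0,0,0],0.8],[[0.002,-0.04,0.02],[0,0,0],0.8],[[0,-0.03,0.02],[0,0,0],0.8]]'; python3 -m inch '[[[0,-0.02,0.02],[0,0,0],0.8],[[0,0,0],[0,0,0],0.8]]';  python3 - <<'E'
from h import *
f=imaging.grab_frame("side")
for j in jars(f): print(j)
f=imaging.grab_frame("top")
for j in jars(f): print(j)
print(observe()["eef_pos"])
E
```

```text
time_s: 2.35
eef_pos: [0.459, 0.1899, 0.197]
ee_rot: [[1.0, 0.003, 0.003], [0.003, -1.0, 0.001], [0.003, -0.001, -1.0]]
contact_force: [1.0, -0.5, 0.3]
finger_gap: 0.07
time_s: 2.55
eef_pos: [0.4569, 0.2086, 0.1746]
ee_rot: [[1.0, 0.005, -0.003], [0.005, -1.0, -0.001], [-0.003, 0.001, -1.0]]
contact_force: [-0.1, -0.8, -1.1]
finger_gap: 0.0702
(array([214.4, 211.6]), [208, 208, 14, 8, 90], array([0.5519, 0.3345, 0.084 ]))
(array([250.8, 223.2]), [244, 219, 15, 10, 118], array([0.4584, 0.2196, 0.084 ]))
(array([224.5, 229.5]), [218, 225, 14, 10, 120], array([0.4432, 0.3106, 0.084 ]))
(array([187.7, 228.4]), [180, 223, 17, 13, 149], array([0.5661, 0.3384, 0.084 ]))
[0.45807451 0.2070077  0.17659148]
```

```bash
python3 -m inch '[[[0.002,-0.013,0.015],[0,0,0],0.8],[[0,0,0.025],[0,0,0],0.8],[[0,0,0.025],[0,0,0],0.8],[[0,0,0.02],[0,0,0],0.8],[[0,0,0.015],[0,0,0],0.8],[[0,0,0.01],[0,0,0],0.8],[[0,0,0],[0,0,0],0.8],[[0,0,0],[0,0,0],0.4],[[0,0,0],[0,0,0],0.4],[[0,0,0],[0,0,0],0.4]]' 15;python3 -m inch '[[[0,0,0],[0,0,0],0.4],[[0,0,0],[0,0,0],0.4],[[0,0,0],[0,0,0],0.4]]'
```

```text
time_s: 3.65
eef_pos: [0.461, 0.2202, 0.0676]
ee_rot: [[1.0, 0.002, 0.002], [0.002, -1.0, 0.001], [0.002, -0.001, -1.0]]
contact_force: [-0.4, -1.2, 4.2]
finger_gap: 0.0537
time_s: 3.95
eef_pos: [0.461, 0.2202, 0.0676]
ee_rot: [[1.0, 0.002, 0.002], [0.002, -1.0, 0.0], [0.002, -0.0, -1.0]]
contact_force: [-0.8, -2.6, 6.4]
finger_gap: 0.054
```

```bash
python3 -m inch '[[[0,0,-0.005],[0,0,0],0.4],[[0,0,-0.015],[0,0,0],0.4],[[0,0,-0.03],[0,0,0],0.4],[[0,0,-0.04],[0,0,0],0.4],[[0,0,-0.04],[0,0,0],0.4],[[0,0,-0.02],[0,0,0],0.4],[[0,0,0],[0,0,0],0.4]]'; python3 - <<'E'
from h import *
for n in("side","top"):
    f=imaging.grab_frame(n)
    for j in jars(f): print(j)
    if n=="side":crop(f,190,130,340,260,4,"pics/lift1.png")
print(observe()["eef_pos"],observe()["contact_force"],observe()["finger_gap"])
E
```

```text
time_s: 4.65
eef_pos: [0.4619, 0.2209, 0.2199]
ee_rot: [[1.0, 0.002, 0.006], [0.002, -1.0, 0.003], [0.006, -0.003, -1.0]]
contact_force: [0.6, 0.7, -1.9]
finger_gap: 0.0536
(array([248.4, 185.6]), [241, 182, 16, 9, 112], array([0.6938, 0.1919, 0.084 ]))
(array([214.4, 211.6]), [208, 208, 14, 8, 90], array([0.5516, 0.3345, 0.084 ]))
(array([224.5, 229.5]), [218, 225, 14, 10, 119], array([0.4434, 0.3104, 0.084 ]))
(array([200.7, 278.8]), [194, 275, 14, 8, 76], array([0.4287, 0.3059, 0.084 ]))
[0.45987431 0.21997272 0.21637284] [-0.81107729  0.72652455 -1.56210974] 0.053855669238194
```

View pics/lift1.png

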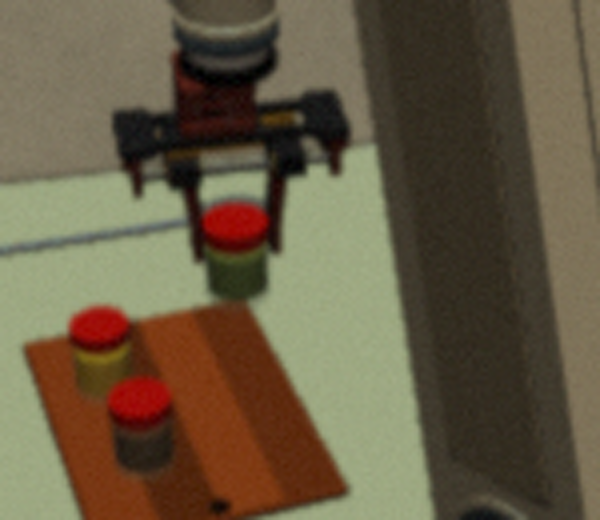

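```bash
python3 -m inch '[[[0.005,0.01,0],[0,0,0],0.4],[[0.012,0.025,0],[0,0,0],0.4],[[0.02,0.04,0],[0,0,0],0.4],[[0.02,0.04,0],[0,0,0],0.4],[[0.02,0.04,0],[0,0,0],0.4],[[0.02,0.04,0],[0,0,0],0.4],[[0.018,0.036,0],[0,0,0],0.4],[[0.015,0.03,0],[0,0,0],0.4],[[0.007,0.016,0],[0,0,0],0.4],[[0.003,0.008,0],[0,0,0],0.4]]';python3 -m inch '[[[0,0,0.01],[0,0,0],0.4],[[0,0,0.02],[0,0,0],0.4],[[0,0,0.02],[0,0,0],0.4],[[0,0,0.01],[0,0,0],0.4],[[0,0,0],[0,0,0],0.4],[[0,0,0],[0,0,0],0.4]]'; python3 - <<'E'
from h import *
f=imaging.grab_frame("top")
for j in jars(f): print(j)
crop(f,290,120,410,270,4,"pics/place1.png")
print(observe()["eef_pos"],observe()["contact_force"],observe()["finger_gap"])
E
```

```text
time_s: 5.75
eef_pos: [0.6003, -0.0663, 0.215]
ee_rot: [[1.0, -0.0, -0.003], [-0.0, -1.0, 0.0], [-0.003, -0.0, -1.0]]
contact_force: [-0.5, -0.8, -1.0]
finger_gap: 0.0538
time_s: 6.35
eef_pos: [0.6007, -0.064, 0.1568]
ee_rot: [[1.0, 0.002, -0.0], [0.002, -1.0, 0.0], [-0.0, -0.0, -1.0]]
contact_force: [0.8, 0.3, -1.7]
finger_gap: 0.0538
(array([189.1, 232. ]), [180, 223, 19, 19, 282], array([0.5561, 0.3348, 0.084 ]))
(array([198.4, 272.8]), [189, 264, 20, 19, 295], array([0.4448, 0.3117, 0.084 ]))
[ 0.60113326 -0.06420823  0.15733659] [-0.43905881 -0.30225176 -0.65130403] 0.05368321393444567
```

View pics/place1.png

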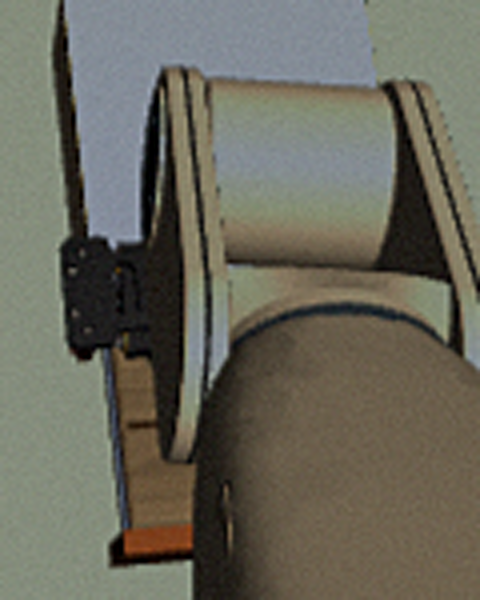

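```bash
python3 -m inch '[[[0,0.001,0.01],[0,0,0],0.4],[[0,0,0.02],[0,0,0],0.4],[[0,0,0.02],[0,0,0],0.4],[[0,0,0.012],[0,0,0],0.4],[[0,0,0.007],[0,0,0],0.4],[[0,0,0.004],[0,0,0],0.4],[[0,0,0],[0,0,0],0.4],[[0,0,0],[0,0,0],0.4]]';python3 -m inch '[[[0,0,0.002],[0,0,0],0.4],[[0,0,0.002],[0,0,0],0.4],[[0,0,0.002],[0,0,0],0.4]]'
```

```text
time_s: 7.2
eef_pos: [0.6012, -0.0658, 0.0843]
ee_rot: [[1.0, 0.001, 0.001], [0.001, -1.0, -0.0], [0.001, 0.0, -1.0]]
contact_force: [0.7, -0.9, -1.0]
finger_gap: 0.0539
time_s: 7.5
eef_pos: [0.6009, -0.0657, 0.0778]
ee_rot: [[1.0, 0.002, 0.0], [0.002, -1.0, -0.0], [0.0, 0.0, -1.0]]
contact_force: [0.5, -0.1, -1.9]
finger_gap: 0.0542
```

```bash
for i in 1 ; do python3 -m inch '[[[0,0,0.001],[0,0,0],0.4],[[0,0,0],[0,0,0],0.4]]';python3 -m inch '[[[0,0,0.001],[0,0,0],0.4],[[0,0,0],[0,0,0],0.4]]'; done
```

```text
time_s: 7.7
eef_pos: [0.6008, -0.0657, 0.0767]
ee_rot: [[1.0, 0.001, 0.0], [0.001, -1.0, 0.0], [0.0, -0.0, -1.0]]
contact_force: [-0.1, -0.1, -1.4]
finger_gap: 0.0537
time_s: 7.9
eef_pos: [0.6015, -0.0657, 0.0766]
ee_rot: [[1.0, 0.001, 0.002], [0.001, -1.0, -0.0], [0.002, 0.0, -1.0]]
contact_force: [-1.3, 0.3, 6.2]
finger_gap: 0.0536
```

```bash
python3 -m inch '[[[0,0,-0.0005],[0,0,0],0.58],[[0,0,0],[0,0,0],0.62],[[0,0,0],[0,0,0],0.7],[[0,0,0],[0,0,0],0.75],[[0,0,0],[0,0,0],0.75],[[0,0,-0.02],[0,0,0],0.75],[[0,0,-0.04],[0,0,0],0.75],[[0,0,-0.04],[0,0,0],0.75],[[0,0,-0.03],[0,0,0],0.75]]';python3 -m inch '[[[-0.02,-0.03,0],[0,0,0],0.8],[[-0.02,-0.045,0],[0,0,0],0.8],[[-0.02,-0.045,0],[0,0,0],0.8],[[-0.02,-0.045,0],[0,0,0],0.8],[[-0.02,-0.045,0],[0,0,0],0.8],[[-0.02,-0.045,0],[0,0,0],0.8],[[-0.02,-0.045,0],[0,0,0],0.8],[[-0.01,-0.045,0],[0,0,0],0.8],[[-0.007,-0.03,0],[0,0,0],0.8],[[0,0,0],[0,0,0],0.8]]';python3 - <<'E'
from h import *
for n in("side","top"):
    f=imaging.grab_frame(n)
    for j in jars(f): print(j)
    for j in jars(f,.093): print(j[2])
    if n=="top":crop(f,290,100,410,270,3.5,"pics/p1.png")
print(observe()["eef_pos"],observe()["contact_force"],observe()["finger_gap"])
E
```

```text
time_s: 8.8
eef_pos: [0.6012, -0.0658, 0.2084]
ee_rot: [[1.0, 0.002, 0.002], [0.002, -1.0, -0.0], [0.002, 0.0, -1.0]]
contact_force: [0.9, 0.1, -0.4]
finger_gap: 0.0658
time_s: 9.8
eef_pos: [0.4424, 0.3123, 0.2063]
ee_rot: [[1.0, 0.006, 0.001], [0.006, -1.0, 0.001], [0.001, -0.001, -1.0]]
contact_force: [0.5, -0.7, -1.2]
finger_gap: 0.0702
(array([214.4, 211.5]), [208, 208, 14, 8, 91], array([0.552 , 0.3343, 0.084 ]))
(array([224.5, 229.5]), [218, 225, 14, 10, 119], array([0.4434, 0.3104, 0.084 ]))
[0.5395 0.3347 0.093 ]
[0.432 0.311 0.093]
(array([334.1, 206. ]), [325, 198, 19, 18, 256], array([ 0.6037, -0.0651,  0.084 ]))
(array([189.1, 231.9]), [180, 223, 19, 19, 280], array([0.5562, 0.3348, 0.084 ]))
[ 0.6017 -0.0637  0.093 ]
[0.5547 0.3327 0.093 ]
[0.44276507 0.3092899  0.20596753] [-0.83245318 -0.09995473  1.00293186] 0.07022637660733234
```

View pics/p1.png

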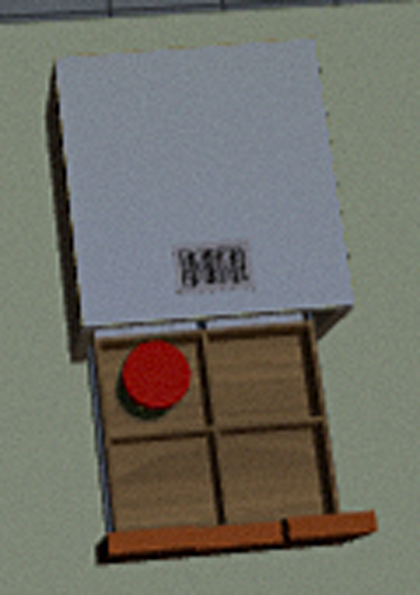

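The picture shows jar 1 standing upright in the back-left compartment. Next is the jar at (0.444, 0.311).

```bash
python3 -m inch '[[[0.0015,-0.001,0.018],[0,0,0],0.8],[[0,0,0.03],[0,0,0],0.8],[[0,0,0.03],[0,0,0],0.8],[[0,0,0.025],[0,0,0],0.8],[[0,0,0.02],[0,0,0],0.8],[[0,0,0.01],[0,0,0],0.8],[[0,0,0.005],[0,0,0],0.8],[[0,0,0],[0,0,0],0.4],[[0,0,0],[0,0,0],0.4],[[0,0,0],[0,0,0],0.4]]' 15;python3 -m inch '[[[0,0,0],[0,0,0],0.4],[[0,0,0],[0,0,0],0.4],[[0,0,0],[0,0,0],0.4]]'
```

```text
time_s: 10.9
eef_pos: [0.4453, 0.3103, 0.0691]
ee_rot: [[1.0, 0.002, 0.001], [0.002, -1.0, 0.001], [0.001, -0.001, -1.0]]
contact_force: [0.0, -0.1, -0.2]
finger_gap: 0.0535
time_s: 11.2
eef_pos: [0.4453, 0.3104, 0.0691]
ee_rot: [[1.0, 0.002, 0.002], [0.002, -1.0, 0.001], [0.002, -0.001, -1.0]]
contact_force: [0.7, -1.3, 6.9]
finger_gap: 0.054
```

```bash
python3 -m inch '[[[0,0,-0.005],[0,0,0],0.4],[[0,0,-0.015],[0,0,0],0.4],[[0,0,-0.03],[0,0,0],0.4],[[0,0,-0.04],[0,0,0],0.4],[[0,0,-0.04],[0,0,0],0.4],[[0.005,0.01,-0.02],[0,0,0],0.4],[[0.01,0.025,0],[0,0,0],0.4],[[0.014,0.04,0],[0,0,0],0.4],[[0.014,0.045,0],[0,0,0],0.4],[[0.014,0.045,0],[0,0,0],0.4]]';python3 -m inch '[[[0.014,0.045,0],[0,0,0],0.4],[[0.014,0.045,0],[0,0,0],0.4],[[0.014,0.045,0],[0,0,0],0.4],[[0.014,0.045,0],[0,0,0],0.4],[[0.014,0.04,0],[0,0,0],0.4],[[0.014,0.035,0],[0,0,0],0.4],[[0.01,0.025,0],[0,0,0],0.4],[[0.005,0.013,0.005],[0,0,0],0.4],[[0,0.006,0.01],[0,0,0],0.4],[[0,0,0.01],[0,0,0],0.4]]'; python3 -m inch '[[[0,0,0],[0,0,0],0.4],[[0,0,0],[0,0,0],0.4]]'; python3 - <<'E'
from h import *
for n in("side","top"):
    f=imaging.grab_frame(n)
    for j in jars(f): print(j)
print(observe()["eef_pos"],observe()["contact_force"],observe()["finger_gap"])
E
```

```text
time_s: 12.2
eef_pos: [0.502, 0.1439, 0.2193]
ee_rot: [[1.0, 0.003, 0.001], [0.003, -1.0, 0.0], [0.001, -0.0, -1.0]]
contact_force: [0.5, 1.2, -2.1]
finger_gap: 0.0536
time_s: 13.2
eef_pos: [0.6006, -0.1534, 0.1923]
ee_rot: [[1.0, 0.001, -0.001], [0.001, -1.0, 0.0], [-0.001, -0.0, -1.0]]
contact_force: [-0.4, 0.0, -1.1]
finger_gap: 0.0539
time_s: 13.4
eef_pos: [0.6007, -0.1524, 0.1925]
ee_rot: [[1.0, 0.003, -0.002], [0.003, -1.0, 0.001], [-0.002, -0.001, -1.0]]
contact_force: [0.8, -1.0, -0.8]
finger_gap: 0.0539
(array([214.2, 211.4]), [208, 208, 13, 8, 85], array([0.5527, 0.3351, 0.084 ]))
(array([334.2, 206.3]), [325, 198, 19, 18, 260], array([ 0.6028, -0.0655,  0.084 ]))
(array([189.1, 232. ]), [180, 223, 19, 19, 285], array([0.556 , 0.3348, 0.084 ]))
[ 0.60144518 -0.1527985   0.19339468] [ 0.63603339  0.54962477 -0.32358511] 0.05374727336922066
```

```bash
python3 -m inch '[[[0.001,0.001,0.01],[0,0,0],0.4],[[0,0,0.02],[0,0,0],0.4],[[0,0,0.025],[0,0,0],0.4],[[0,0,0.02],[0,0,0],0.4],[[0,0,0.015],[0,0,0],0.4],[[0,0,0.01],[0,0,0],0.4],[[0,0,0.006],[0,0,0],0.4],[[0,0,0.003],[0,0,0],0.4],[[0,0,0.002],[0,0,0],0.4],[[0,0,0],[0,0,0],0.4]]';python3 -m inch '[[[0,0,0.001],[0,0,0],0.4],[[0,0,0],[0,0,0],0.4]]';python3 -m inch '[[[0,0,0.001],[0,0,0],0.4],[[0,0,0],[0,0,0],0.4]]'
```

```text
time_s: 14.5
eef_pos: [0.6027, -0.1548, 0.0826]
ee_rot: [[1.0, 0.001, 0.001], [0.001, -1.0, -0.0], [0.001, 0.0, -1.0]]
contact_force: [0.8, 0.1, -1.0]
finger_gap: 0.0539
time_s: 14.7
eef_pos: [0.6026, -0.1548, 0.0816]
ee_rot: [[1.0, 0.001, 0.001], [0.001, -1.0, -0.0], [0.001, 0.0, -1.0]]
contact_force: [0.1, 0.2, -1.5]
finger_gap: 0.0537
time_s: 14.9
eef_pos: [0.6024, -0.1547, 0.0802]
ee_rot: [[1.0, 0.002, 0.0], [0.002, -1.0, -0.0], [0.0, 0.0, -1.0]]
contact_force: [-0.8, 1.2, -0.8]
finger_gap: 0.0537
```

```bash
python3 -m inch '[[[0,0,0.001],[0,0,0],0.4],[[0,0,0],[0,0,0],0.4]]';python3 -m inch '[[[0,0,0.001],[0,0,0],0.4],[[0,0,0],[0,0,0],0.4]]'
```

```text
time_s: 15.1
eef_pos: [0.6023, -0.1547, 0.079]
ee_rot: [[1.0, 0.002, -0.0], [0.002, -1.0, 0.0], [-0.0, -0.0, -1.0]]
contact_force: [-0.7, -0.4, -1.4]
finger_gap: 0.0539
time_s: 15.3
eef_pos: [0.6024, -0.1547, 0.0782]
ee_rot: [[1.0, 0.001, 0.0], [0.001, -1.0, -0.0], [0.0, 0.0, -1.0]]
contact_force: [0.4, 0.3, -0.6]
finger_gap: 0.054
```

```bash
python3 -m inch '[[[0,0,0.0005],[0,0,0],0.4],[[0,0,0],[0,0,0],0.4]]'; python3 -m inch '[[[0,0,0.0005],[0,0,0],0.4],[[0,0,0],[0,0,0],0.4]]'
```

```text
time_s: 15.5
eef_pos: [0.6025, -0.1547, 0.0781]
ee_rot: [[1.0, 0.002, 0.0], [0.002, -1.0, -0.0], [0.0, 0.0, -1.0]]
contact_force: [-1.5, 0.7, 4.6]
finger_gap: 0.054
time_s: 15.7
eef_pos: [0.6029, -0.1547, 0.0781]
ee_rot: [[1.0, 0.001, 0.001], [0.001, -1.0, -0.0], [0.001, 0.0, -1.0]]
contact_force: [-1.8, 1.3, 7.1]
finger_gap: 0.0536
```

```bash
python3 -m inch '[[[0,0,-0.0005],[0,0,0],0.58],[[0,0,0],[0,0,0],0.62],[[0,0,0],[0,0,0],0.7],[[0,0,0],[0,0,0],0.75],[[0,0,0],[0,0,0],0.75],[[0,0,-0.02],[0,0,0],0.75],[[0,0,-0.04],[0,0,0],0.75],[[0,0,-0.04],[0,0,0],0.75],[[0,0,-0.03],[0,0,0],0.75]]';python3 -m inch '[[[-0.003,-0.03,0],[0,0,0],0.8],[[-0.004,-0.05,0],[0,0,0],0.8],[[-0.005,-0.05,0],[0,0,0],0.8],[[-0.005,-0.05,0],[0,0,0],0.8],[[-0.005,-0.05,0],[0,0,0],0.8],[[-0.005,-0.05,0],[0,0,0],0.8],[[-0.005,-0.05,0],[0,0,0],0.8],[[-0.005,-0.05,0],[0,0,0],0.8],[[-0.005,-0.05,0],[0,0,0],0.8],[[-0.004,-0.04,0],[0,0,0],0.8]]';python3 -m inch '[[[-0.001,-0.018,0],[0,0,0],0.8],[[0,0,0],[0,0,0],0.8]]'; python3 - <<'E'
from h import *
for n in("side","top"):
    f=imaging.grab_frame(n)
    for j in jars(f): print(j)
    if n=="top":crop(f,290,100,410,270,3.5,"pics/p2.png")
print(observe()["eef_pos"],observe()["contact_force"],observe()["finger_gap"])
E
```

```text
time_s: 16.6
eef_pos: [0.6029, -0.1549, 0.21]
ee_rot: [[1.0, 0.001, 0.002], [0.001, -1.0, -0.0], [0.002, 0.0, -1.0]]
contact_force: [-0.8, -0.9, -0.4]
finger_gap: 0.0659
time_s: 17.6
eef_pos: [0.5552, 0.316, 0.2077]
ee_rot: [[1.0, 0.003, 0.0], [0.003, -1.0, 0.0], [0.0, -0.0, -1.0]]
contact_force: [0.7, 0.3, 0.6]
finger_gap: 0.0705
time_s: 17.8
eef_pos: [0.5544, 0.3334, 0.2074]
ee_rot: [[1.0, 0.005, 0.0], [0.005, -1.0, 0.0], [0.0, -0.0, -1.0]]
contact_force: [0.3, -0.5, -0.8]
finger_gap: 0.0703
(array([214.3, 211.6]), [208, 208, 14, 8, 91], array([0.5517, 0.3347, 0.084 ]))
(array([366.4, 203.5]), [358, 195, 18, 18, 261], array([ 0.6051, -0.1551,  0.084 ]))
(array([334.4, 206.2]), [325, 197, 19, 19, 258], array([ 0.6033, -0.0659,  0.084 ]))
[0.55472083 0.3305195  0.20732246] [-0.24630471 -0.18666457 -0.11233583] 0.07033400523183533
```

View pics/p2.png

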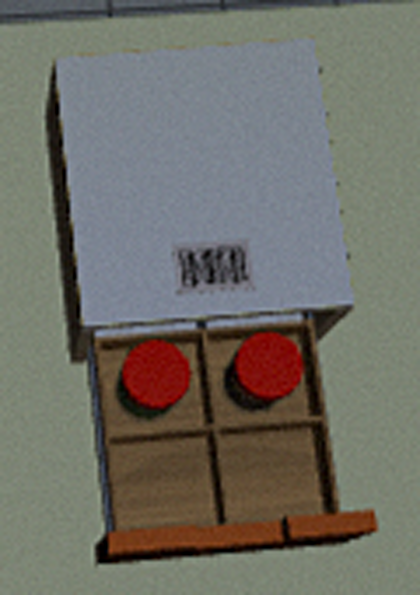

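Two jars now stand upright in the back row. Next is the last one.

```bash
python3 -m inch '[[[0,-0.002,0.018],[0,0,0],0.8],[[0,0,0.03],[0,0,0],0.8],[[0,0,0.03],[0,0,0],0.8],[[0,0,0.025],[0,0,0],0.8],[[0,0,0.02],[0,0,0],0.8],[[0,0,0.01],[0,0,0],0.8],[[0,0,0.006],[0,0,0],0.8],[[0,0,0],[0,0,0],0.4],[[0,0,0],[0,0,0],0.4],[[0,0,0],[0,0,0],0.4]]' 15;python3 -m inch '[[[0,0,0],[0,0,0],0.4],[[0,0,0],[0,0,0],0.4],[[0,0,0],[0,0,0],0.4]]'
```

```text
time_s: 18.9
eef_pos: [0.5556, 0.3336, 0.0698]
ee_rot: [[1.0, 0.001, 0.002], [0.001, -1.0, 0.001], [0.002, -0.001, -1.0]]
contact_force: [0.5, -1.1, 1.0]
finger_gap: 0.0541
time_s: 19.2
eef_pos: [0.5556, 0.3336, 0.0698]
ee_rot: [[1.0, 0.002, 0.002], [0.002, -1.0, 0.001], [0.002, -0.001, -1.0]]
contact_force: [-0.6, -0.9, 6.5]
finger_gap: 0.054
```

```bash
python3 -m inch '[[[0,0,-0.005],[0,0,0],0.4],[[0,0,-0.015],[0,0,0],0.4],[[0,0,-0.03],[0,0,0],0.4],[[0,0,-0.04],[0,0,0],0.4],[[0,0,-0.04],[0,0,0],0.4],[[-0.001,0.01,-0.018],[0,0,0],0.4],[[-0.003,0.025,0],[0,0,0],0.4],[[-0.004,0.04,0],[0,0,0],0.4],[[-0.004,0.045,0],[0,0,0],0.4],[[-0.004,0.045,0],[0,0,0],0.4]]';python3 -m inch '[[[-0.004,0.045,0],[0,0,0],0.4],[[-0.004,0.045,0],[0,0,0],0.4],[[-0.004,0.045,0],[0,0,0],0.4],[[-0.003,0.04,0],[0,0,0],0.4],[[-0.002,0.03,0],[0,0,0],0.4],[[-0.001,0.018,0],[0,0,0],0.4],[[-0.001,0.008,0.005],[0,0,0],0.4],[[0,0.004,0.01],[0,0,0],0.4],[[0,0,0.01],[0,0,0],0.4],[[0,0,0],[0,0,0],0.4]]'; python3 -m inch '[[[0,0,0],[0,0,0],0.4],[[0,0,0],[0,0,0],0.4]]'; python3 - <<'E'
from h import *
for n in("side","top"):
    f=imaging.grab_frame(n)
    for j in jars(f): print(j)
print(observe()["eef_pos"],observe()["contact_force"],observe()["finger_gap"])
E
```

```text
time_s: 20.2
eef_pos: [0.5378, 0.1663, 0.2163]
ee_rot: [[1.0, 0.002, -0.001], [0.002, -1.0, -0.0], [-0.001, 0.0, -1.0]]
contact_force: [0.8, -0.6, -1.4]
finger_gap: 0.0537
time_s: 21.2
eef_pos: [0.5191, -0.0658, 0.1896]
ee_rot: [[1.0, 0.002, -0.004], [0.002, -1.0, 0.001], [-0.004, -0.001, -1.0]]
contact_force: [-0.5, 0.3, -1.2]
finger_gap: 0.0538
time_s: 21.4
eef_pos: [0.5207, -0.0661, 0.1917]
ee_rot: [[1.0, 0.003, 0.0], [0.003, -1.0, 0.0], [0.0, -0.0, -1.0]]
contact_force: [-0.2, -0.1, -1.5]
finger_gap: 0.0539
[ 0.52077313 -0.06629201  0.19194379] [ 0.48829509  0.10706855 -1.47258257] 0.0536953325102449
```

```bash
python3 -m inch '[[[0,0,0.01],[0,0,0],0.4],[[0,0,0.02],[0,0,0],0.4],[[0,0,0.025],[0,0,0],0.4],[[0,0,0.02],[0,0,0],0.4],[[0,0,0.015],[0,0,0],0.4],[[0,0,0.01],[0,0,0],0.4],[[0,0,0.006],[0,0,0],0.4],[[0,0,0.002],[0,0,0],0.4],[[0,0,0.001],[0,0,0],0.4],[[0,0,0],[0,0,0],0.4]]';python3 -m inch '[[[0,0,0.001],[0,0,0],0.4],[[0,0,0],[0,0,0],0.4]]';python3 -m inch '[[[0,0,0.001],[0,0,0],0.4],[[0,0,0],[0,0,0],0.4]]'
```

```text
time_s: 22.5
eef_pos: [0.5209, -0.0668, 0.0831]
ee_rot: [[1.0, 0.002, 0.001], [0.002, -1.0, -0.0], [0.001, 0.0, -1.0]]
contact_force: [-0.2, -0.3, -1.2]
finger_gap: 0.0538
time_s: 22.7
eef_pos: [0.5207, -0.0668, 0.082]
ee_rot: [[1.0, 0.002, 0.001], [0.002, -1.0, -0.0], [0.001, 0.0, -1.0]]
contact_force: [-0.2, 0.4, -1.4]
finger_gap: 0.0538
time_s: 22.9
eef_pos: [0.5205, -0.0667, 0.0807]
ee_rot: [[1.0, 0.002, 0.0], [0.002, -1.0, -0.0], [0.0, 0.0, -1.0]]
contact_force: [-0.1, 0.5, -2.0]
finger_gap: 0.0536
```

```bash
python3 -m inch '[[[0,0,0.001],[0,0,0],0.4],[[0,0,0],[0,0,0],0.4]]';python3 -m inch '[[[0,0,0.0005],[0,0,0],0.4],[[0,0,0],[0,0,0],0.4]]';python3 -m inch '[[[0,0,0.0005],[0,0,0],0.4],[[0,0,0],[0,0,0],0.4]]'
```

```text
time_s: 23.1
eef_pos: [0.5204, -0.0667, 0.0796]
ee_rot: [[1.0, 0.002, -0.0], [0.002, -1.0, 0.0], [-0.0, -0.0, -1.0]]
contact_force: [0.9, 0.6, -1.6]
finger_gap: 0.0539
time_s: 23.3
eef_pos: [0.5204, -0.0667, 0.0791]
ee_rot: [[1.0, 0.001, -0.0], [0.001, -1.0, 0.0], [-0.0, -0.0, -1.0]]
contact_force: [-0.8, 0.4, -0.8]
finger_gap: 0.0534
time_s: 23.5
eef_pos: [0.5205, -0.0667, 0.0787]
ee_rot: [[1.0, 0.002, 0.0], [0.002, -1.0, 0.0], [0.0, -0.0, -1.0]]
contact_force: [-0.1, 0.3, 1.4]
finger_gap: 0.0537
```

```bash
python3 -m inch '[[[0,0,0],[0,0,0],0.58],[[0,0,0],[0,0,0],0.62],[[0,0,0],[0,0,0],0.7],[[0,0,0],[0,0,0],0.75],[[0,0,0],[0,0,0],0.75],[[0,0,-0.02],[0,0,0],0.75],[[0,0,-0.04],[0,0,0],0.75],[[0,0,-0.04],[0,0,0],0.75],[[-0.02,0.01,-0.02],[0,0,0],0.5],[[-0.04,0.015,0],[0,0,0],0.2]]';python3 -m inch '[[[-0.045,0.015,0],[0,0,0],0],[[-0.015,0.004,0],[0,0,0],0],[[0,0,0],[0,0,0],0],[[0,0,0],[0,0,0],0]]'; python3 - <<'E'
from h import *
for n in("side","top"):
    f=imaging.grab_frame(n)
    for j in jars(f,.093): print(j)
    cv2.imwrite(f"pics/p3{n}.png",f["image"][:,:,::-1])
print(observe()["eef_pos"],observe()["contact_force"],observe()["finger_gap"])
E
```

```text
time_s: 24.5
eef_pos: [0.4642, -0.0924, 0.2021]
ee_rot: [[1.0, 0.003, 0.009], [0.003, -1.0, -0.002], [0.009, 0.002, -1.0]]
contact_force: [-1.0, -0.8, -0.3]
finger_gap: 0.0535
time_s: 24.9
eef_pos: [0.4018, -0.1112, 0.1992]
ee_rot: [[1.0, 0.001, 0.002], [0.001, -1.0, -0.0], [0.002, 0.0, -1.0]]
contact_force: [0.9, 0.6, 0.7]
finger_gap: 0.0217
(array([366.4, 203.8]), [358, 195, 18, 18, 262], array([ 0.6023, -0.1528,  0.093 ]))
(array([334.4, 205.9]), [325, 197, 19, 19, 264], array([ 0.602 , -0.0646,  0.093 ]))
(array([337.7, 234.8]), [329, 226, 18, 19, 257], array([ 0.5219, -0.0661,  0.093 ]))
[ 0.40220952 -0.11094379  0.19891681] [-0.03414945 -0.28526387  0.41225345] 0.013568602982142823
```

View pics/p3top.png

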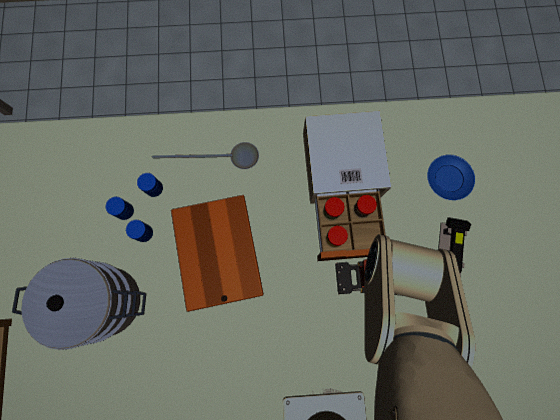

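View pics/p3side.png

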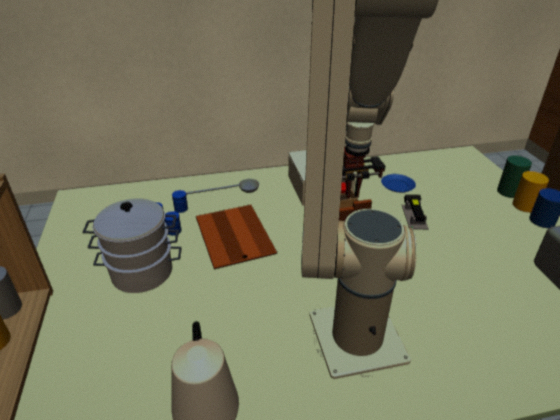

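```bash
python3 -m inch '[[[0,0,0.02],[0,0,0],0],[[0,0,0.03],[0,0,0],0],[[0,0,0.03],[0,0,0],0],[[0,0,0.025],[0,0,0],0],[[0,0,0.015],[0,0,0],0],[[0.005,0,0.007],[0,0,0],0],[[0.01,0,0],[0,0,0],0],[[0.012,0,0],[0,0,0],0],[[0.008,0,0],[0,0,0],0],[[0.004,0,0],[0,0,0],0]]'; python3 -m inch '[[[0.003,0,0],[0,0,0],0],[[0.003,0,0],[0,0,0],0],[[0.003,0,0],[0,0,0],0],[[0.003,0,0],[0,0,0],0]]'
```

```text
time_s: 26.0
eef_pos: [0.4417, -0.1111, 0.0725]
ee_rot: [[1.0, 0.002, 0.003], [0.002, -1.0, -0.001], [0.003, 0.001, -1.0]]
contact_force: [-0.3, 0.6, -0.1]
finger_gap: 0.0004
time_s: 26.4
eef_pos: [0.4516, -0.1109, 0.0718]
ee_rot: [[1.0, 0.001, -0.0], [0.001, -1.0, 0.0], [-0.0, -0.0, -1.0]]
contact_force: [-0.3, -0.3, -0.1]
finger_gap: 0.0006
```

```bash
python3 -m inch '[[[0.002,0,0],[0,0,0],0],[[0.002,0,0],[0,0,0],0],[[0.002,0,0],[0,0,0],0],[[0.003,0,0],[0,0,0],0],[[0.004,0,0],[0,0,0],0]]'; python3 -m inch '[[[0.005,0,0],[0,0,0],0],[[0.005,0,0],[0,0,0],0],[[0.005,0,0],[0,0,0],0],[[0.005,0,0],[0,0,0],0],[[0.005,0,0],[0,0,0],0],[[0.005,0,0],[0,0,0],0],[[0.005,0,0],[0,0,0],0],[[0.005,0,0],[0,0,0],0]]'
```

```text
time_s: 26.9
eef_pos: [0.4642, -0.1106, 0.0715]
ee_rot: [[1.0, 0.001, -0.001], [0.001, -1.0, 0.0], [-0.001, -0.0, -1.0]]
contact_force: [-2.8, 0.8, 0.2]
finger_gap: 0.0005
time_s: 27.7
eef_pos: [0.5049, -0.1108, 0.0717]
ee_rot: [[1.0, 0.002, -0.0], [0.002, -1.0, 0.0], [-0.0, -0.0, -1.0]]
contact_force: [-2.9, 2.2, -0.6]
finger_gap: 0.0005
```

```bash
python3 -m inch '[[[0.005,0,0],[0,0,0],0],[[0.006,0,0],[0,0,0],0],[[0.006,0,0],[0,0,0],0],[[0.006,0,0],[0,0,0],0],[[0.006,0,0],[0,0,0],0],[[0.006,0,0],[0,0,0],0],[[0.006,0,0],[0,0,0],0],[[0.006,0,0],[0,0,0],0],[[0.006,0,0],[0,0,0],0],[[0.006,0,0],[0,0,0],0]]'; python3 -m inch '[[[0.004,0,0],[0,0,0],0],[[0.004,0,0],[0,0,0],0],[[0.003,0,0],[0,0,0],0],[[0.002,0,0],[0,0,0],0],[[0.002,0,0],[0,0,0],0]]'; python3 - <<'E'
from h import *
f=imaging.grab_frame("top"); crop(f,290,100,410,270,3.5,"pics/d1.png")
f=imaging.grab_frame("side"); crop(f,270,130,420,240,4,"pics/d1s.png")
E
```

```text
time_s: 28.7
eef_pos: [0.564, -0.1107, 0.0717]
ee_rot: [[1.0, 0.002, -0.0], [0.002, -1.0, 0.0], [-0.0, -0.0, -1.0]]
contact_force: [-2.8, 0.9, 1.5]
finger_gap: 0.0005
time_s: 29.2
eef_pos: [0.5786, -0.1106, 0.0717]
ee_rot: [[1.0, 0.001, -0.0], [0.001, -1.0, 0.0], [-0.0, -0.0, -1.0]]
contact_force: [-2.6, 1.3, 0.8]
finger_gap: 0.0006
```

View pics/d1.png

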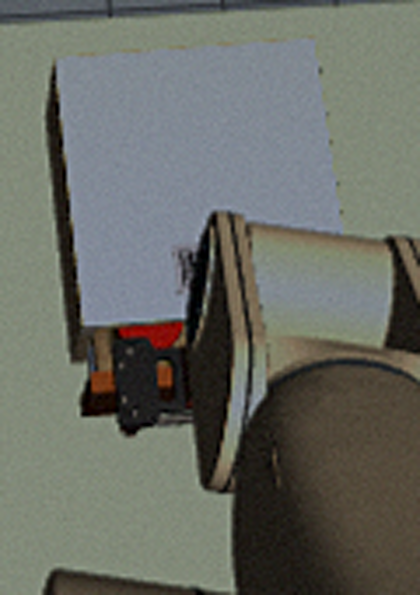

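The drawer is about three quarters shut, with the gripper against its front. I'll creep on slowly.

```bash
python3 -m inch '[[[0.003,0,0],[0,0,0],0],[[0.003,0,0],[0,0,0],0],[[0.003,0,0],[0,0,0],0],[[0.003,0,0],[0,0,0],0],[[0.002,0,0],[0,0,0],0],[[0.002,0,0],[0,0,0],0]]'; python3 -m inch '[[[0.0015,0,0],[0,0,0],0],[[0.0015,0,0],[0,0,0],0],[[0.0015,0,0],[0,0,0],0]]'; python3 -m inch '[[[0.0015,0,0],[0,0,0],0],[[0.0015,0,0],[0,0,0],0]]'
```

```text
time_s: 29.9
eef_pos: [0.5947, -0.1106, 0.0717]
ee_rot: [[1.0, 0.002, -0.0], [0.002, -1.0, 0.0], [-0.0, -0.0, -1.0]]
contact_force: [-1.4, 0.8, 1.2]
finger_gap: 0.0003
time_s: 30.2
eef_pos: [0.5981, -0.1105, 0.0716]
ee_rot: [[1.0, 0.002, -0.002], [0.002, -1.0, 0.0], [-0.002, -0.0, -1.0]]
contact_force: [-5.7, 0.8, 5.0]
finger_gap: 0.0005
time_s: 30.4
eef_pos: [0.6008, -0.1105, 0.0716]
ee_rot: [[1.0, 0.002, -0.003], [0.002, -1.0, 0.0], [-0.003, -0.0, -1.0]]
contact_force: [-6.0, 1.9, 5.2]
finger_gap: 0.0004
```

```bash
python3 -m inch '[[[0.0015,0,0],[0,0,0],0],[[0.0015,0,0],[0,0,0],0]]'; python3 -m inch '[[[0.0015,0,0],[0,0,0],0],[[0.0015,0,0],[0,0,0],0]]'; python3 -m inch '[[[0.001,0,0],[0,0,0],0],[[0.001,0,0],[0,0,0],0]]';python3 -m inch '[[[0.001,0,0],[0,0,0],0],[[0.001,0,0],[0,0,0],0]]'
```

```text
time_s: 30.6
eef_pos: [0.6044, -0.1105, 0.0716]
ee_rot: [[1.0, 0.001, -0.001], [0.001, -1.0, 0.0], [-0.001, -0.0, -1.0]]
contact_force: [-3.2, 1.9, 1.5]
finger_gap: 0.0007
time_s: 30.8
eef_pos: [0.6091, -0.1109, 0.0719]
ee_rot: [[1.0, 0.002, 0.002], [0.002, -1.0, -0.001], [0.002, 0.001, -1.0]]
contact_force: [-0.4, 0.1, 0.2]
finger_gap: 0.0007
time_s: 31.0
eef_pos: [0.6107, -0.1108, 0.0719]
ee_rot: [[1.0, 0.001, 0.001], [0.001, -1.0, -0.0], [0.001, 0.0, -1.0]]
contact_force: [0.3, 0.5, 0.2]
finger_gap: 0.0002
time_s: 31.2
eef_pos: [0.6108, -0.1106, 0.0715]
ee_rot: [[1.0, 0.002, -0.003], [0.002, -1.0, 0.0], [-0.003, -0.0, -1.0]]
contact_force: [-7.4, -0.6, 5.7]
finger_gap: 0.0005
```

```bash
python3 -m inch '[[[0.0005,0,0],[0,0,0],0],[[0,0,0],[0,0,0],0]]'; python3 -m inch '[[[-0.003,0,0],[0,0,0],0],[[-0.005,0,0],[0,0,0],0],[[-0.015,0,0],[0,0,0],0],[[-0.03,0,0],[0,0,0],0],[[-0.03,0.01,-0.02],[0,0,0],0],[[-0.01,0.03,-0.04],[0,0,0],0.4],[[-0.01,0.04,-0.04],[0,0,0],0.5],[[-0.01,0.04,-0.04],[0,0,4.5],0.65],[[-0.01,0.04,0],[0,0,4.5],0.65],[[0,0.04,0],[0,0,4.5],0.65]]'; python3 - <<'E'
from h import *
f=imaging.grab_frame("top"); crop(f,290,100,410,270,3.5,"pics/d2.png")
s=imaging.grab_frame("side"); crop(s,270,130,420,240,4,"pics/d2s.png")
np.set_printoptions(suppress=True,precision=4)
print(observe()["eef_pos"],observe()["joint_pos"])
E
```

```text
time_s: 31.4
eef_pos: [0.6109, -0.1106, 0.0715]
ee_rot: [[1.0, 0.002, -0.004], [0.002, -1.0, 0.0], [-0.004, -0.0, -1.0]]
contact_force: [-5.6, -1.4, 5.2]
finger_gap: 0.0003
time_s: 32.4
eef_pos: [0.483, -0.3001, 0.2024]
ee_rot: [[0.972, -0.235, 0.003], [-0.235, -0.972, -0.002], [0.003, 0.001, -1.0]]
contact_force: [0.4, 0.4, -0.9]
finger_gap: 0.0371
[ 0.4829 -0.3025  0.2014] [-33.2439  22.079  102.2045  -0.0452  55.5141  70.5267]
```

View pics/d2.png

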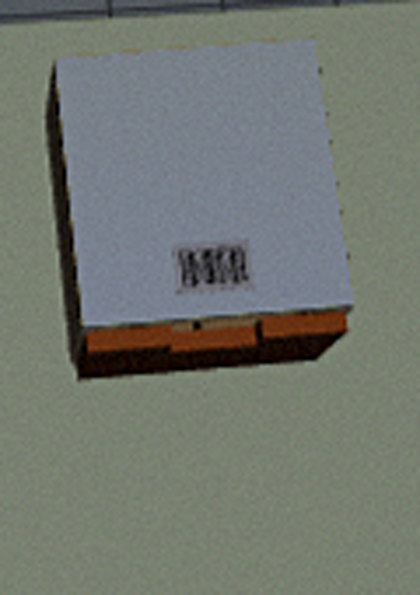

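View pics/d2s.png

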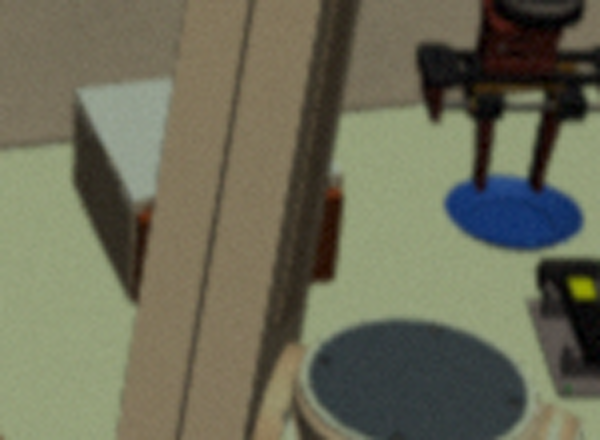

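```bash
python3 - <<'E'
from h import *
np.set_printoptions(suppress=True,precision=4)
for n,b in(("top",(425,200,490,290)),("side",(395,185,440,235))):
    f=imaging.grab_frame(n); im=f["image"][b[1]:b[3],b[0]:b[2]].astype(int)
    y=((im[...,0]>90)&(im[...,1]>90)&(im[...,2]<70))
    v,u=np.nonzero(y); print(n,"yellow",y.sum(),onz(f,u.mean()+b[0],v.mean()+b[1],.052))
    k=im.max(2)<40
    v,u=np.nonzero(k|y); print("black n",len(u))
    # right edge per row
    P=[]
    for r in range(k.shape[0]):
        q=np.nonzero((k|y)[r])[0]
        if len(q)>5: P.append((r+b[1],q.min()+b[0],q.max()+b[0]))
    for r,a,c in P: print(r,a,c,onz(f,c+.5,r,.052)[:2], round(float(np.dot(onz(f,c+.5,r,.052)[:2]-[.485,-.404],[.233,.972])),4))
    if n=="top":crop(f,425,200,490,290,6.5,"pics/sc2.png")
E
```

```text
top yellow 1 [ 0.4033 -0.4515  0.052 ]
black n 3320
200 472 486 [ 0.6012 -0.5074] -0.0734
201 472 486 [ 0.5983 -0.5069] -0.0736
202 471 489 [ 0.5948 -0.5149] -0.0822
203 471 489 [ 0.5919 -0.5144] -0.0824
204 470 489 [ 0.589  -0.5139] -0.0826
205 470 489 [ 0.5861 -0.5134] -0.0828
206 469 489 [ 0.5832 -0.5129] -0.0829
207 469 489 [ 0.5803 -0.5123] -0.0831
208 469 489 [ 0.5774 -0.5118] -0.0833
209 468 489 [ 0.5745 -0.5113] -0.0835
210 468 489 [ 0.5716 -0.5108] -0.0836
211 426 489 [ 0.5688 -0.5103] -0.0838
212 425 489 [ 0.5659 -0.5098] -0.084
213 425 489 [ 0.563  -0.5093] -0.0841
214 425 489 [ 0.5601 -0.5087] -0.0843
215 425 489 [ 0.5572 -0.5082] -0.0845
216 425 489 [ 0.5544 -0.5077] -0.0846
217 425 489 [ 0.5515 -0.5072] -0.0848
218 426 489 [ 0.5487 -0.5067] -0.085
219 427 489 [ 0.5458 -0.5062] -0.0852
220 426 489 [ 0.5429 -0.5057] -0.0853
221 425 489 [ 0.5401 -0.5052] -0.0855
222 425 489 [ 0.5372 -0.5047] -0.0857
223 425 489 [ 0.5344 -0.5042] -0.0858
224 425 489 [ 0.5316 -0.5036] -0.086
225 425 489 [ 0.5287 -0.5031] -0.0862
226 425 489 [ 0.5259 -0.5026] -0.0863
227 425 489 [ 0.523  -0.5
[... 2696 characters left out ...]
   -0.4199] -0.0143
205 406 419 [ 0.4772 -0.4175] -0.0149
206 406 419 [ 0.4713 -0.4145] -0.0134
207 406 419 [ 0.4654 -0.4115] -0.0119
208 411 420 [ 0.4587 -0.4121] -0.014
209 412 420 [ 0.4529 -0.4092] -0.0125
210 413 421 [ 0.4464 -0.4098] -0.0147
211 413 421 [ 0.4406 -0.4069] -0.0132
212 413 421 [ 0.4349 -0.404 ] -0.0117
213 414 422 [ 0.4285 -0.4047] -0.0138
214 414 422 [ 0.4229 -0.4018] -0.0123
215 414 423 [ 0.4165 -0.4024] -0.0144
216 415 424 [ 0.4102 -0.4031] -0.0166
217 415 424 [ 0.4047 -0.4003] -0.0151
218 411 425 [ 0.3985 -0.4009] -0.0172
219 411 424 [ 0.3938 -0.3946] -0.0121
220 411 424 [ 0.3883 -0.3918] -0.0107
221 411 424 [ 0.383 -0.389] -0.0092
222 411 423 [ 0.3784 -0.3828] -0.0042
```

```bash
python3 -m inch '[[[0.006,0.02,0],[0,0,0],0.65],[[0.008,0.03,0.01],[0,0,0],0.65],[[0.008,0.03,0.02],[0,0,0],0.65],[[0.004,0.018,0.03],[0,0,0],0.65],[[0,0,0.03],[0,0,0],0.65],[[0,0,0.015],[0,0,0],0.65],[[0,0,0],[0,0,0],0.65],[[0,0,0],[0,0,0],0.65]]'; python3 - <<'E'
from h import *
s=imaging.grab_frame("side"); crop(s,380,150,450,240,6,"pics/g1.png")
print(observe()["eef_pos"],observe()["ee_rot"].round(3).tolist())
E
```

```text
time_s: 33.4
eef_pos: [0.4864, -0.3995, 0.096]
ee_rot: [[0.973, -0.231, 0.0], [-0.231, -0.973, -0.0], [0.0, 0.0, -1.0]]
contact_force: [0.1, 0.0, 0.2]
finger_gap: 0.0574
[ 0.48677877 -0.39982203  0.09676496] [[0.973, -0.231, 0.001], [-0.231, -0.973, -0.001], [0.002, 0.001, -1.0]]
```

View pics/g1.png

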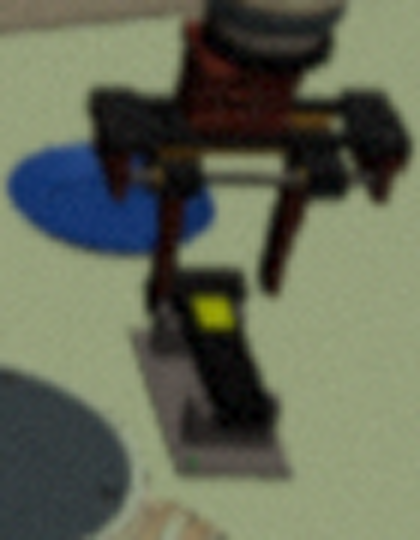

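Both fingers straddle the handle between the saddles. I'll go down and grip.

```bash
python3 -m inch '[[[0,0.004,0.01],[0,0,0],0.65],[[0,0,0.02],[0,0,0],0.65],[[0,0,0.015],[0,0,0],0.65],[[0,0,0.01],[0,0,0],0.65],[[0,0,0.005],[0,0,0],0.65],[[0,0,0],[0,0,0],0.5],[[0,0,0],[0,0,0],0.44],[[0,0,0],[0,0,0],0.4],[[0,0,0],[0,0,0],0.36],[[0,0,0],[0,0,0],0.1]]' 25; python3 -m inch '[[[0,0,0],[0,0,0],0.1],[[0,0,0],[0,0,0],0.1],[[0,0,0],[0,0,0],0.1]]'
```

```text
time_s: 34.45
eef_pos: [0.4853, -0.4042, 0.0362]
ee_rot: [[0.973, -0.232, 0.001], [-0.232, -0.973, -0.001], [0.001, 0.001, -1.0]]
contact_force: [0.6, -0.7, 2.7]
finger_gap: 0.0316
time_s: 34.75
eef_pos: [0.4853, -0.4041, 0.0362]
ee_rot: [[0.973, -0.232, 0.001], [-0.232, -0.973, -0.001], [0.001, 0.001, -1.0]]
contact_force: [0.1, -1.2, 5.5]
finger_gap: 0.0321
```

```bash
python3 -m inch '[[[0,0,-0.004],[0,0,0],0.1],[[0,0,-0.01],[0,0,0],0.1],[[0,0,-0.02],[0,0,0],0.1],[[0,0,-0.03],[0,0,0],0.1],[[0,0,-0.04],[0,0,0],0.1],[[0,0,-0.035],[0,0,0],0.1],[[0,0,-0.02],[0,0,0],0.1],[[0,0,-0.01],[0,0,0],0.1],[[0,0,-0.005],[0,0,0],0.1],[[0,0,0],[0,0,0],0.1]]'; python3 - <<'E'
from h import *
s=imaging.grab_frame("side"); crop(s,370,100,470,240,4.2,"pics/g2.png")
print(observe()["eef_pos"],observe()["torque"],observe()["contact_force"])
E
```

```text
time_s: 35.75
eef_pos: [0.4846, -0.4034, 0.2093]
ee_rot: [[0.973, -0.232, -0.0], [-0.232, -0.973, 0.0], [-0.001, -0.0, -1.0]]
contact_force: [-0.3, 0.3, -1.8]
finger_gap: 0.032
[ 0.48435069 -0.40321787  0.20854165] [0.10660186 0.03256661 0.01478037] [ 0.24391902 -0.49051944 -1.19583333]
```

View pics/g2.png

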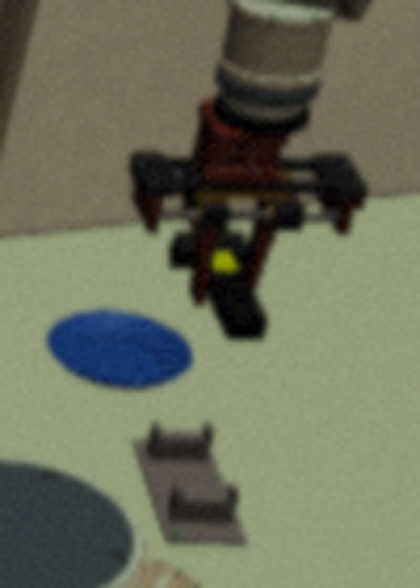

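```bash
python3 - <<'E'
from h import *
s=imaging.grab_frame("side"); q=lambda u,v,z:onz(s,370+(u+.5)/4.2-.5,100+(v+.5)/4.2-.5,z)
fl,fr,rl,rr=q(154,425,.04),q(210,425,.04),q(174,489,.04),q(235,489,.04)
F=(fl+fr)/2;R=(rl+rr)/2;print("saddles",F,R,"seat",R+(F-R)*55/93,np.linalg.norm(F-R),np.degrees(np.arctan2(*(F-R)[1::-1])))
p=np.array([.485,-.4037,.214]);x=np.array([.973,-.232,0]);y=np.array([.232,.973,0]);z=np.array([0,0,1])
cr=lambda P:((np.array(proj(s,P))-[370,100])*4.2).round()
print("sticker",cr(p+.0155*x-.003*y+.011*z),"rear top L,R, bot L,R",[cr(p-.08*x+b*y+c*z) for c in(.011,-.011) for b in(.016,-.016)])
E
```

```text
saddles [ 0.52327082 -0.41592729  0.04      ] [ 0.42903128 -0.39072333  0.04      ] seat [ 0.48476434 -0.4056289   0.04      ] 0.09755168336985118 -14.97308452914383
sticker [224. 260.] rear top L,R, bot L,R [array([230., 319.]), array([270., 319.]), array([225., 342.]), array([265., 342.])]
```

```bash
python3 -m inch '[[[0,-0.01,0],[0,0,0],0.1],[[0.001,-0.025,0],[0,0,0],0.1],[[0.001,-0.035,0],[0,0,0],0.1],[[0.001,-0.04,0],[0,0,0],0.1],[[0.001,-0.04,0],[0,0,0],0.1],[[0.001,-0.04,0],[0,0,0],0.1],[[0.001,-0.04,0],[0,0,0],0.1],[[0.001,-0.04,0],[0,0,0],0.1],[[0.001,-0.03,0],[0,0,0],0.1],[[0,-0.018,0],[0,0,0],0.1]]'; python3 -m inch '[[[0,-0.008,0],[0,0,0],0.1],[[0,-0.003,0],[0,0,0],0.1],[[0,0,0],[0,0,0],0.1]]'; python3 - <<'E'
from h import *
s=imaging.grab_frame("side"); crop(s,270,90,420,240,3.8,"pics/b1.png")
t=imaging.grab_frame("top"); crop(t,290,100,410,270,3.5,"pics/b1t.png")
print(observe()["eef_pos"],observe()["finger_gap"])
E
```

```text
time_s: 36.85
eef_pos: [0.5662, -0.0932, 0.2086]
ee_rot: [[0.973, -0.23, -0.002], [-0.23, -0.973, 0.001], [-0.002, -0.0, -1.0]]
contact_force: [0.4, -0.5, -1.7]
finger_gap: 0.0317
time_s: 37.15
eef_pos: [0.5687, -0.0856, 0.2092]
ee_rot: [[0.973, -0.232, -0.001], [-0.232, -0.973, -0.0], [-0.001, 0.0, -1.0]]
contact_force: [-0.4, 0.3, -1.4]
finger_gap: 0.0316
[ 0.56865592 -0.08629227  0.20934539] 0.031905667852088045
```

View pics/b1.png

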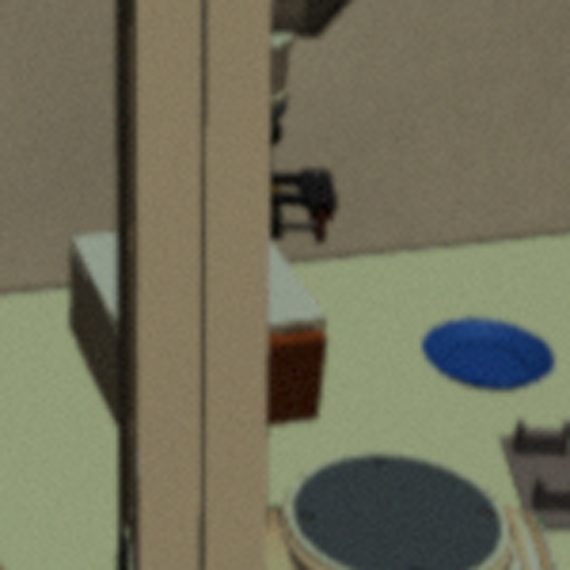

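View pics/b1t.png

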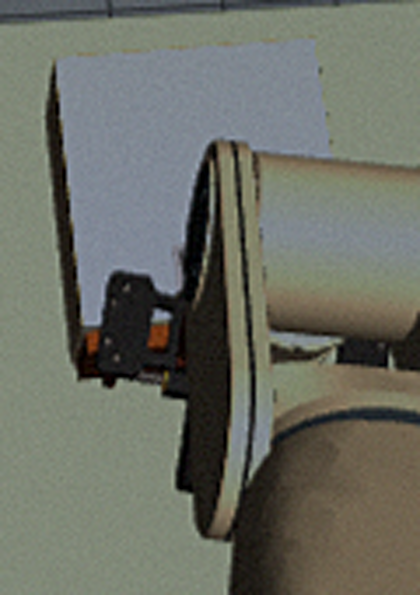

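The arm hides the label in both views, so I rely on the measured geometry. Predicted figures are about 92 mm range, 30° off square, and beam within a few mm of the label centre. Now I hold still.

```bash
H='x'; python3 -m inch '[[[0,0,0],[0,0,0],0.1],[[0,0,0],[0,0,0],0.1],[[0,0,0],[0,0,0],0.1],[[0,0,0],[0,0,0],0.1],[[0,0,0],[0,0,0],0.1],[[0,0,0],[0,0,0],0.1],[[0,0,0],[0,0,0],0.1],[[0,0,0],[0,0,0],0.1],[[0,0,0],[0,0,0],0.1],[[0,0,0],[0,0,0],0.1]]'; python3 -m inch '[[[0,0,0],[0,0,0],0.1],[[0,0,0],[0,0,0],0.1],[[0,0,0],[0,0,0],0.1],[[0,0,0],[0,0,0],0.1],[[0,0,0],[0,0,0],0.1],[[0,0,0],[0,0,0],0.1],[[0,0,0],[0,0,0],0.1],[[0,0,0],[0,0,0],0.1],[[0,0,0],[0,0,0],0.1],[[0,0,0],[0,0,0],0.1]]'; python3 -m inch '[[[0,0,0],[0,0,0],0.1],[[0,0,0],[0,0,0],0.1],[[0,0,0],[0,0,0],0.1],[[0,0,0],[0,0,0],0.1],[[0,0,0],[0,0,0],0.1],[[0,0,0],[0,0,0],0.1],[[0,0,0],[0,0,0],0.1],[[0,0,0],[0,0,0],0.1]]'; python3 - <<'E'
from h import *
o=observe(); e=o["eef_pos"]; R=o["ee_rot"]; print(e)
g=e-.005*R[:,2]; x=R[:,0];dn=R[:,2]
w=g+.0655*x+.016*dn; b=.5*x+.866*dn; d=(.12-w[2])/b[2]; print("dist",d,"hit",w+d*b)
E
```

```text
time_s: 38.25
eef_pos: [0.569, -0.0855, 0.2095]
ee_rot: [[0.973, -0.232, 0.0], [-0.232, -0.973, 0.0], [0.0, -0.0, -1.0]]
contact_force: [-0.8, -0.2, -2.5]
finger_gap: 0.0315
time_s: 39.25
eef_pos: [0.569, -0.0855, 0.2095]
ee_rot: [[0.973, -0.232, 0.0], [-0.232, -0.973, 0.0], [0.0, -0.0, -1.0]]
contact_force: [-0.3, -0.8, -1.6]
finger_gap: 0.0318
time_s: 40.05
eef_pos: [0.5689, -0.0855, 0.2095]
ee_rot: [[0.973, -0.232, -0.0], [-0.232, -0.973, 0.0], [-0.0, -0.0, -1.0]]
contact_force: [-0.8, -0.4, -1.4]
finger_gap: 0.0321
[ 0.56893995 -0.08549822  0.20953567]
dist 0.09068718480386616 hit [ 0.67676133 -0.11120332  0.12      ]
```

```bash
python3 -m inch '[[[0,0.01,0],[0,0,0],0.1],[[-0.001,0.025,0],[0,0,0],0.1],[[-0.001,0.035,0],[0,0,0],0.1],[[-0.001,0.04,0],[0,0,0],0.1],[[-0.001,0.04,0],[0,0,0],0.1],[[-0.001,0.04,0],[0,0,0],0.1],[[-0.001,0.04,0],[0,0,0],0.1],[[-0.001,0.04,0],[0,0,0],0.1],[[-0.001,0.03,0],[0,0,0],0.1],[[0,0.018,0],[0,0,0],0.1]]'; python3 -m inch '[[[0,0.008,0],[0,0,0],0.1],[[0,0.003,0],[0,0,0],0.1],[[0,0,0],[0,0,0],0.1],[[0,0,0],[0,0,0],0.1]]'; python3 - <<'E'
from h import *
s=imaging.grab_frame("side"); crop(s,370,100,470,240,4.2,"pics/g3.png")
print(observe()["eef_pos"],observe()["finger_gap"])
E
```

```text
time_s: 41.05
eef_pos: [0.4861, -0.3957, 0.2095]
ee_rot: [[0.972, -0.234, -0.0], [-0.234, -0.972, -0.0], [0.0, 0.0, -1.0]]
contact_force: [0.5, 0.5, -1.7]
finger_gap: 0.0315
time_s: 41.45
eef_pos: [0.4852, -0.4025, 0.2095]
ee_rot: [[0.973, -0.231, -0.0], [-0.231, -0.973, 0.0], [-0.0, -0.0, -1.0]]
contact_force: [0.2, 0.5, -1.7]
finger_gap: 0.0319
[ 0.48527336 -0.40252695  0.20950144] 0.032041068782861344
```

View pics/g3.png

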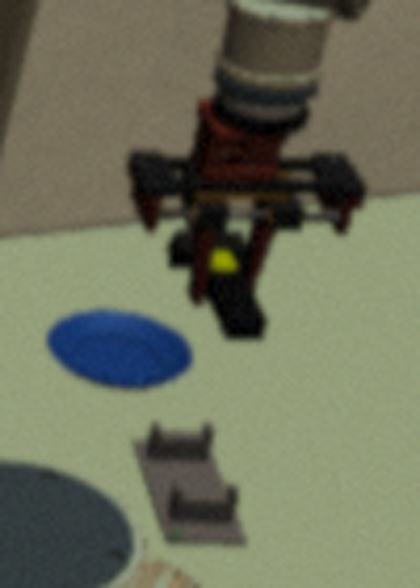

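The scanner sits in the fingers just as it did before the scan: sticker at (224,262), rear end at (235,338). I'll lower it.

```bash
python3 -m inch '[[[0,0.0015,0.01],[0,0,0],0.1],[[0,0,0.02],[0,0,0],0.1],[[0,0,0.03],[0,0,0],0.1],[[0,0,0.03],[0,0,0],0.1],[[0,0,0.03],[0,0,0],0.1],[[0,0,0.02],[0,0,0],0.1],[[0,0,0.012],[0,0,0],0.1],[[0,0,0.007],[0,0,0],0.1],[[0,0,0.005],[0,0,0],0.1],[[0,0,0],[0,0,0],0.1]]'; python3 -m inch '[[[0,0,0.002],[0,0,0],0.1],[[0,0,0.002],[0,0,0],0.1],[[0,0,0.002],[0,0,0],0.1],[[0,0,0],[0,0,0],0.1]]';python3 -m inch '[[[0,0,0.001],[0,0,0],0.1],[[0,0,0],[0,0,0],0.1]]'
```

```text
time_s: 42.5
eef_pos: [0.4847, -0.4052, 0.0456]
ee_rot: [[0.973, -0.232, 0.0], [-0.232, -0.973, -0.0], [0.0, 0.0, -1.0]]
contact_force: [-0.1, 1.0, -1.1]
finger_gap: 0.0321
time_s: 42.9
eef_pos: [0.4845, -0.4051, 0.0396]
ee_rot: [[0.973, -0.232, 0.0], [-0.232, -0.973, -0.0], [0.0, 0.0, -1.0]]
contact_force: [1.0, -0.1, -2.8]
finger_gap: 0.0323
time_s: 43.1
eef_pos: [0.4845, -0.4051, 0.0385]
ee_rot: [[0.973, -0.232, -0.0], [-0.232, -0.973, 0.0], [-0.0, -0.0, -1.0]]
contact_force: [0.8, 0.7, -1.5]
finger_gap: 0.0318
```

```bash
python3 -m inch '[[[0,-0.001,0.001],[0,0,0],0.1],[[0,0,0],[0,0,0],0.1]]';python3 -m inch '[[[0,0,0.001],[0,0,0],0.1],[[0,0,0],[0,0,0],0.1]]';python3 -m inch '[[[0,0,0.0005],[0,0,0],0.1],[[0,0,0],[0,0,0],0.1]]'
```

```text
time_s: 43.3
eef_pos: [0.4847, -0.404, 0.0374]
ee_rot: [[0.973, -0.232, -0.0], [-0.232, -0.973, 0.0], [-0.0, -0.0, -1.0]]
contact_force: [0.0, 0.2, -1.8]
finger_gap: 0.0318
time_s: 43.5
eef_pos: [0.485, -0.4043, 0.0366]
ee_rot: [[0.973, -0.232, 0.0], [-0.232, -0.973, -0.0], [0.0, 0.0, -1.0]]
contact_force: [0.5, 0.7, -1.5]
finger_gap: 0.0315
time_s: 43.7
eef_pos: [0.485, -0.4044, 0.0362]
ee_rot: [[0.973, -0.232, 0.001], [-0.232, -0.973, -0.0], [0.001, 0.0, -1.0]]
contact_force: [1.1, 0.3, -0.7]
finger_gap: 0.032
```

```bash
python3 -m inch '[[[0,0,0.0005],[0,0,0],0.1],[[0,0,0],[0,0,0],0.1]]'; python3 -m inch '[[[0,0,0.0005],[0,0,0],0.1],[[0,0,0],[0,0,0],0.1]]'
```

```text
time_s: 43.9
eef_pos: [0.4851, -0.4043, 0.0362]
ee_rot: [[0.973, -0.232, 0.001], [-0.232, -0.973, -0.0], [0.001, 0.0, -1.0]]
contact_force: [-0.5, 1.0, 4.8]
finger_gap: 0.032
time_s: 44.1
eef_pos: [0.485, -0.4044, 0.0362]
ee_rot: [[0.973, -0.232, 0.001], [-0.232, -0.973, -0.0], [0.001, 0.0, -1.0]]
contact_force: [-1.3, 1.7, 8.8]
finger_gap: 0.0317
```

Seated. I'll release evenly, rise and clear the view.

```bash
python3 -m inch '[[[0,0,-0.0008],[0,0,0],0.36],[[0,0,0],[0,0,0],0.4],[[0,0,0],[0,0,0],0.46],[[0,0,0],[0,0,0],0.55],[[0,0,0],[0,0,0],0.6],[[0,0,0],[0,0,0],0.6],[[0,0,-0.01],[0,0,0],0.6],[[0,0,-0.025],[0,0,0],0.6],[[0,0,-0.04],[0,0,0],0.6],[[0,0,-0.04],[0,0,0],0.6]]'; python3 -m inch '[[[0,0,-0.04],[0,0,0],0.6],[[-0.02,0.03,-0.02],[0,0,0],0.6],[[-0.03,0.04,0],[0,0,0],0.6],[[-0.04,0.04,0],[0,0,0],0.6],[[-0.04,0.04,0],[0,0,0],0.6],[[-0.04,0.04,0],[0,0,0],0.6],[[-0.02,0.02,0],[0,0,0],0.6],[[0,0,0],[0,0,0],0.6]]';python3 - <<'E'
from h import *
s=imaging.grab_frame("side"); cv2.imwrite("pics/fs.png",s["image"][:,:,::-1]);
t=imaging.grab_frame("top"); cv2.imwrite("pics/ft.png",t["image"][:,:,::-1])
a=cv2.resize(t["image"][205:285,425:485],(420,560),interpolation=cv2.INTER_CUBIC); cv2.imwrite("pics/fsc.png",a[:,:,::-1])
o=observe();print(o["eef_pos"],o["contact_force"])
E
```

```text
time_s: 45.1
eef_pos: [0.4844, -0.4038, 0.1522]
ee_rot: [[0.973, -0.232, -0.001], [-0.232, -0.973, 0.001], [-0.001, -0.001, -1.0]]
contact_force: [0.8, -0.6, 1.0]
finger_gap: 0.0528
time_s: 45.9
eef_pos: [0.2649, -0.5558, 0.2117]
ee_rot: [[0.972, -0.236, -0.0], [-0.236, -0.972, -0.001], [0.0, 0.001, -1.0]]
contact_force: [-0.4, 0.5, -0.0]
finger_gap: 0.0525
[ 0.26766615 -0.55418399  0.2113635 ] [0.10477876 0.01970916 0.46220126]
```

View pics/fsc.png

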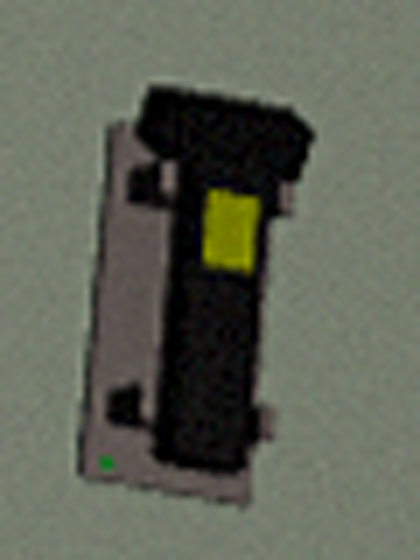

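View pics/ft.png

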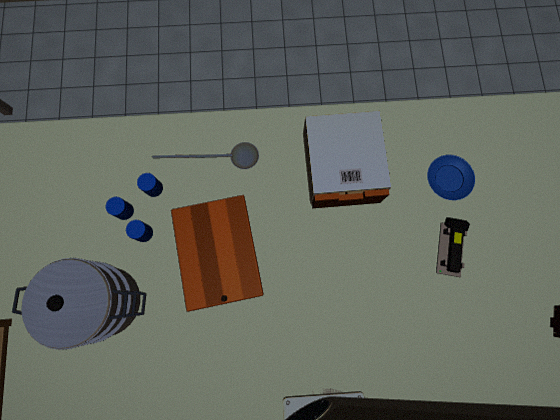

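View pics/fs.png

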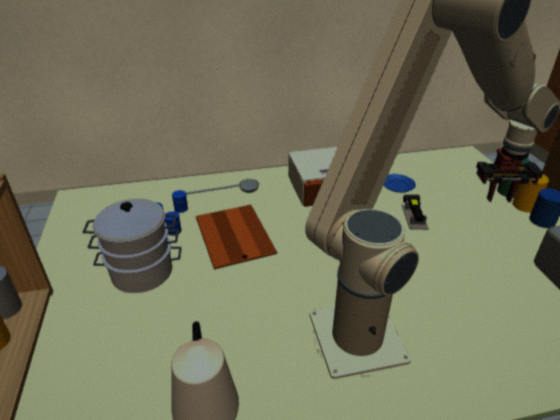

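```bash
python3 -m inch '[[[0,0,0],[0,0,0],0.6],[[0,0,0],[0,0,0],0.6],[[0,0,0],[0,0,0],0.6]]'; python3 -c "
from rig import job; print(job.close_job())"
```

```text
time_s: 46.3
eef_pos: [0.2691, -0.5534, 0.2109]
ee_rot: [[0.973, -0.23, 0.0], [-0.23, -0.973, 0.0], [-0.0, -0.0, -1.0]]
contact_force: [-0.5, -0.6, -0.7]
finger_gap: 0.0527
the job is handed in; nothing more can be done
None
```

The job is done and handed in at about 46 s. I could not confirm by camera that the scan registered.

- **Jars:** Three red-lidded jars were present. Each was set down gently and upright in its own compartment: back-left, back-right and front-left. The top camera showed all three standing before the drawer was shut.
- **Drawer:** I pushed it home slowly. The catch resisted with about 6 N, then snapped, and the panel met its stop. The last pictures show it still shut, with the cutting board empty.
- **Scan:** I held the scanner still for about 3 s. Worked out from the arm's pose, the beam fell about 1 mm from the measured label centre, 91 mm away and 30° off square. The arm hid the label in both views, so this rests on geometry, and the rig gave no read signal. The scanner had not slipped in the grip when I checked it just after.
- **Scanner return:** It lies level in the cradle between the lips, head the same way. It sits about 3 mm to one side of where it lay, within the lips' play.
- **Bystanders:** The steamer, ladle, saucer and blue jars were not touched.

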